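# Load the roller rack: full tin to the green lane, empty tin to the orange lane

### The arm

A 7-joint arm with a two-finger parallel gripper is mounted at the origin on the work surface. World frame = base frame: x ahead of the robot, y to its left, z up, the work surface at z = 0. Lengths are in m, angles in degrees, forces in N, time in s.
With the tool pointing down it reaches from about 0.425 to 0.95 m from the base axis. Payload 16.7 kg.
Tool frame: the origin (TCP) lies on the centre line of the jaws, within the pads' length; the fingertips stand tips_ahead ahead of it and the grasp point (between the pads) lies 2 mm behind it (tips_ahead is the distance from the TCP to the fingertips, in m); z points along the fingers, y is the direction in which the jaws open and shut (so a half turn about z gives the same grasp; the last joint's range is limited). The gripper opens to 94 mm and grips with 3 to 60 N. Pads are 16 mm wide; open, the fingers measure 119 mm over their backs; the gripper's body (75 mm by 177 mm) begins 78 mm behind the grasp point.
Start: joints at [-74.857, 24.414, 4.234, 92.017, -1.954, 63.644, -3.845], TCP at [0.271, 0.618, 0.222] pointing down, gripper open.
Joint ranges: [-163.25, 163.25], [-28.42, 122.38], [-70.27, 78.77], [12.13, 141.07], [-58.53, 238.53], [9.26, 117.41], [-156.51, 156.51]. Speed limits (degrees/s): [108.29, 108.29, 136.94, 136.94, 172.46, 172.46, 172.46].

### API

Orientations are given as a 3x3 rotation matrix whose columns are the frame's x, y, z axes.
In Python, from plant import * gives the robot as it stands. The module is installed in compiled form; this text tells all that it offers.
- The arm moves only by the tool jog_arm, never from a script. Its argument "rows" is a list that holds one entry, the list of rows, each a list of 7 numbers: the shift along the tool's x, y, z in units of 30 mm (1.0 is 30 mm), then the turn, a rotation vector about the tool's x, y, z in units of 5 degrees (1.0 is 5 degrees), then the finger opening in mm, from 0 to 94. A call has 1 to 12 rows; each row is the pose to reach, as a shift and turn from the pose commanded when the call began, along the tool's axes at that moment; what a row does not reach only later rows make up. A row lasts 1/12 s, in which the tool goes at most 41.7 mm and 7.16 degrees, less where a joint would pass 70% of its speed; a pose out of reach is approached as far as the arm can. A call with a gripper value outside its range is refused whole. The fingers move at their own pace and stop on an object; "newtons" is the grip in N (left out, the last holds). Time passes only in rows, so rows that repeat a pose let the fingers close. It gives the time, the measured TCP pose, the force and the opening at its end, in the units of the state.
- read_state(): the state, without advancing time (a new reading comes with each control period).
- get_image(name): name is "scene" or "top" or "wrist"; returns a dict with "image" (384x512x3 uint8, red, green, blue), "mtx" (3x3 intrinsics, pixels), "rvec" (rotation vector, rad) and "tvec" (3), from world to camera coordinates, as OpenCV has them. Camera axes: x right, y down, z forward; pixel columns grow to the right and rows downward; lengths in m; the calibration is good to about 2 mm. A picture is of the moment at which its call begins. There is no depth.
- sign_off(): hands the job in, once; it reports no verdict.
Trained networks look in the newest picture that a camera, given by its name, has taken for a name from the list of things; names that differ only in an ending like _2 or _b are one class to them, and where a whole thing is asked for, a point or a joint stands for the part that bears it (a point fixed in the world has none). Each returns a list of dicts, best first, with "confidence" (0 to 1); they miss things now and then, are a little off and sometimes report something else, mostly with a low value. They report only what shows in the picture. A call takes as long as a camera call.
- outline_of(thing, camera): "mask" (384x512 bool, what is visible of it).
- landmark_of(thing, camera): "point" ([x, y, z] in m, in the coordinates of the camera as it stood for that picture, good to about 4 mm: a listed point, or the origin of a listed thing).
The state is a dict: "t": time; "joint_positions": joint angles; "qvel": joint speeds; "effort": joint torques, N m; "ee_pos": TCP position; "tool_rot": TCP orientation; "ft_force": force on the tool from outside, world axes, zero at the start; "wrist_torque": the same for the moment, N m; "gripper_width": finger opening in m.
Only numpy, scipy, OpenCV 4.12 (cv2) and the standard library are available. Lean on these libraries where they do the work, as an engineer would, in place of code of your own. Each camera call takes 0.05 s, during which the arm holds its last target.

### The job

Two closed colour tins that look the same stand on the riser on the decorating bench, one full and one empty: tell them apart by their weight in the grip. Load them under the upper tier of the roller rack, the full tin on the lane with the green rails and the empty tin on the lane with the orange rails, standing upright and lengthwise, so that each rolls down and comes to rest against its stop. Do not tip a tin over, and leave the other things on the bench where they are.

Things in the scene. Friction and masses are not known exactly. Their poses are not given: they have to be found in the camera images.
- tin_a_c (a point): Closed rectangular metal tin, 130 mm long (x), 56 wide (y), 84 high (z), cream label band with green stripe; starts upright on the riser, x pointing roughly away from the robot, both ends alike. This point is its centre, half-way up. The two tins look the same and their names tell nothing: one is full (0.63 to 0.87 kg), one empty (0.18 to 0.30 kg).
- tin_b_c (a point): Closed rectangular metal tin, 130 mm long (x), 56 wide (y), 84 high (z), cream label band with green stripe; starts upright on the riser, x pointing roughly away from the robot, both ends alike. This point is its centre, half-way up. The two tins look the same and their names tell nothing: one is full (0.63 to 0.87 kg), one empty (0.18 to 0.30 kg).
- lane_full: Roller lane with green rails and stop, for full tins, left or right. Origin: mouth, middle of the loading (near, high) edge, on the roller tops, 109 mm above the bench. z up; x level, to the stop 300 mm down the slope; the rollers descend 6.5 degrees along x. Rails 68 mm apart, 18 mm above the rollers, flared 45 mm before the mouth. A tin home has its centre at x = 238, y = 0, z = 15 mm.
- lane_empty: Roller lane with orange rails and stop, for empty tins, left or right. Origin: mouth, middle of the loading (near, high) edge, on the roller tops, 109 mm above the bench. z up; x level, to the stop 300 mm down the slope; the rollers descend 6.5 degrees along x. Rails 68 mm apart, 18 mm above the rollers, flared 45 mm before the mouth. A tin home has its centre at x = 238, y = 0, z = 15 mm.
- riser: Fixed low plywood riser (bench step), 200 mm (x) by 300 mm (y), its top 90 mm above the bench, on which both tins stand side by side. Origin on the bench under its middle.
- rack: Fixed tube-framed rack carrying the two lanes side by side. Origin: on the bench under the middle of its loading edge (robot side); x along the lanes to their stops, y left, z up. Lanes at y = +82 and -82 mm, from x = 0 to 298 mm. 22 mm posts at y = +165 and -165 mm, x = 75 and 265 mm. Up to 340 mm high. Free rollers every 31 mm, the first 5 mm in: a tin let go well inside rolls down in 1 to 4 s.
- tier (a point): Middle of the near lower edge of the rack's upper tier, which overhangs both lanes from 40 mm before their loading edge to 60 mm short of the stops and slopes with them. Its underside is 150 mm above the rollers, 66 mm over a tin's lid: no room for an upright gripper. Hold the tin by its near part, gripper leaning back to the robot, and come in from the near side.
- wheel: Decorator's banding wheel (turntable), grey-green disc 170 mm across and 107 mm high; origin at the centre of its foot. Bystander.
- dish_lid: White square ceramic dish lid, 130 mm, with a round knob, lying on the banding wheel; origin at the centre of its underside. Bystander.
- tureen: White rectangular ceramic tureen, 160 x 120 x 95 mm, with two handles; origin at the centre of its foot. Bystander.
- water_bowl: White water bowl, 110 mm across, 42 mm high; origin at the centre of its foot. Bystander.
- jar_green: Green colour jar with a white cap, 52 mm across, 55 mm high; origin at the centre of its foot. Bystander.
- jar_red: Red colour jar with a white cap, 52 mm across, 55 mm high; origin at the centre of its foot. Bystander.
- brush: Paint brush, 190 mm long, lying flat; origin near its middle. Bystander.

How it is judged (in metres and radians):
At the end, for the whole second after the job is handed in: The full tin stands upright on the rollers of the green lane and the empty tin on those of the orange lane, each lengthwise between the rails (within 12 mm of the middle) with its front within 10 mm of the end stop, at rest and released (x of tin_a_c in the frame of lane_full between 0.228 and 0.248 m and y of tin_a_c in the frame of lane_full between -0.012 and 0.012 m and z of tin_a_c in the frame of lane_full between 0.008 and 0.021 m and angle between each of tin_a_c, tin_b_c's own z axis and vertical below 0.18 rad and angle between the x axis of tin_a_c and the x axis of lane_full, either way round below 0.2 rad and linear speed of each of tin_a, tin_b below 0.02 m/s and x of tin_b_c in the frame of lane_empty between 0.228 and 0.248 m and y of tin_b_c in the frame of lane_empty between -0.012 and 0.012 m and z of tin_b_c in the frame of lane_empty between 0.008 and 0.021 m and angle between the x axis of tin_b_c and the x axis of lane_empty, either way round below 0.2 rad); the robot touches nothing.
It fails at once if a tin is tipped over (leans more than about 34 degrees) (angle between any of tin_a_c, tin_b_c's own z axis and vertical above 0.6 rad).
It fails at once if another thing on the bench is shifted by more than 30 mm (distance of any of wheel, dish_lid, tureen, water_bowl, jar_green, jar_red, brush from where it was at the start of the episode above 0.03 m).
It also fails if it takes over 64 s, if anything falls off the work surface, if the arm or the gripper's body presses on something with over 40 N, if the wrist force passes 120 N, or if a joint passes its speed limit or range.

## Working session

There is one attempt and no reset: what is moved stays moved. The work goes in short steps, Python scripts to look and compute and a tool call to move; the robot and the scene stay as the last step left them, time stands still between calls to the robot, and variables do not carry over. Pictures are saved under pics/ and viewed, and the job is handed in when it is done.

Besides the shell and the picture viewer there is one more tool, called as name(argument=value, ...), one argument or row to a line, values as JSON. jog_arm: Moves the arm, as the interface text tells. Its arguments: {"type":"object","properties":{"rows":{"type":"array"},"newtons":{"type":"number"}},"required":["rows"]}

```bash
mkdir -p pics; cat > h.py <<'E'
from plant import *
import numpy as np, cv2
def R_of(im): return cv2.Rodrigues(np.array(im["rvec"],float))[0]
def lm(thing,cam,im):
    out=[]
    for d in landmark_of(thing,cam):
        p=np.array(d["point"],float); R=R_of(im); t=np.array(im["tvec"],float).ravel()
        out.append((R.T@(p-t),d["confidence"]))
    return out
def save(im,n): cv2.imwrite("pics/"+n+".png",cv2.cvtColor(im["image"],cv2.COLOR_RGB2BGR))
E
python3 - <<'E'
from h import *
np.set_printoptions(precision=3,suppress=True)
s=read_state()
print({k:(np.round(v,3).tolist()) for k,v in s.items()})
for c in ["scene","top"]:
    im=get_image(c); save(im,c+"0")
    for n in ["tin_a_c","lane_full","lane_empty","riser","rack","tier","wheel","tureen","water_bowl","jar_green","jar_red","brush"]:
        print(c,n,[(p.round(3).tolist(),round(float(q),2)) for p,q in lm(n,c,im)][:3])
print(read_state()["t"])
E
ls
```

```text
{'t': 0.0, 'joint_positions': [-74.856, 24.45, 4.229, 92.05, -1.954, 63.644, -3.845], 'qvel': [0.132, -0.143, 0.039, 0.096, 0.009, -0.01, 0.047], 'effort': [0.001, -93.582, 3.667, -45.417, -0.049, 0.021, 0.0], 'ee_pos': [0.271, 0.618, 0.222], 'tool_rot': [[-0.916, 0.402, -0.0], [0.402, 0.916, -0.001], [-0.0, -0.001, -1.0]], 'ft_force': [0.336, 0.163, 0.128], 'wrist_torque': [-0.008, -0.001, 0.04], 'gripper_width': 0.094}
scene tin_a_c [([0.473, -0.387, 0.136], 0.65)]
scene lane_full []
scene lane_empty [([0.41, -0.068, 0.001], 0.35)]
scene riser [([0.505, -0.307, 0.001], 0.84), ([0.581, 0.481, -0.0], 0.38)]
scene rack [([0.581, 0.486, -0.001], 0.63)]
scene tier [([0.488, 0.182, 0.268], 0.72), ([0.581, 0.483, -0.001], 0.47)]
scene wheel [([0.355, 0.469, 0.003], 0.85)]
scene tureen [([0.581, 0.484, -0.002], 0.71)]
scene water_bowl [([0.767, -0.222, -0.001], 0.76)]
scene jar_green [([0.726, -0.375, 0.004], 0.56), ([0.484, 0.181, 0.265], 0.28)]
scene jar_red [([0.41, -0.066, 0.002], 0.55)]
scene brush [([0.334, -0.214, 0.003], 0.53), ([0.725, -0.373, 0.004], 0.33)]
top tin_a_c [([0.474, -0.388, 0.13], 0.73)]
top lane_full []
top lane_empty []
top riser [([0.507, -0.312, -0.003], 0.58), ([0.583, 0.487, -0.005], 0.5)]
top rack []
top tier []
top wheel [([0.357, 0.467, -0.002], 0.68), ([0.407, -0.068, -0.003], 0.43)]
top tureen [([0.583, 0.482, -0.001], 0.84)]
top water_bowl [([0.767, -0.217, -0.0], 0.93), ([0.724, -0.377, -0.003], 0.36)]
top jar_green [([0.723, -0.379, -0.005], 0.51)]
top jar_red [([0.406, -0.066, -0.002], 0.74)]
top brush [([0.332, -0.216, -0.004], 0.68)]
1.3
h.py
pics
```

View pics/scene0.png

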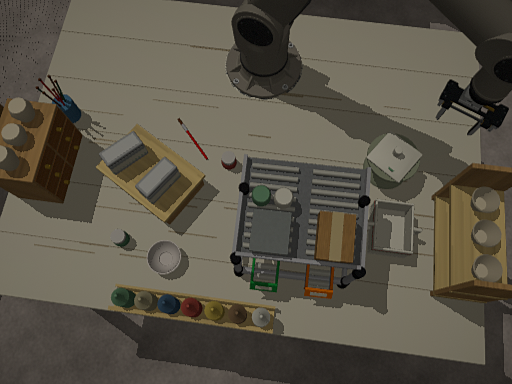

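View pics/top0.png

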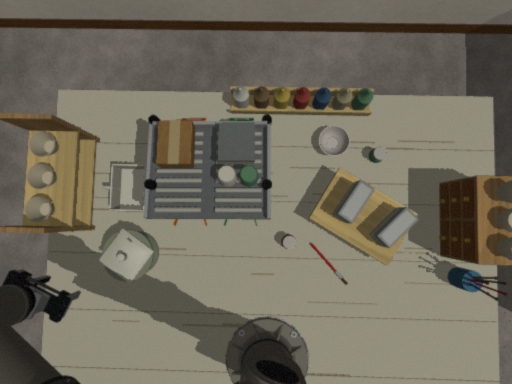

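```bash
python3 - <<'E'
from h import *
np.set_printoptions(precision=3,suppress=True)
for c in ["scene","top"]:
    im=get_image(c)
    P=im; np.savez("cam_"+c,**{k:np.array(v) for k,v in im.items()})
    for n in ["tin_a_c","lane_full","lane_empty"]:
      for i,d in enumerate(outline_of(n,c)):
        m=d["mask"].astype(np.uint8); ys,xs=np.nonzero(m); print(c,n,i,d["confidence"],m.sum(),xs.min(),xs.max(),ys.min(),ys.max())
        np.save(f"m_{c}_{n}_{i}",m)
    img=cv2.cvtColor(im["image"],cv2.COLOR_RGB2BGR)
    crops={"scene":[(90,115,130,110),(225,145,160,160)],"top":[(300,160,125,110),(135,105,150,130)]}[c]
    for k,(x,y,w,h) in enumerate(crops):
        cv2.imwrite(f"pics/{c}_crop{k}.png",cv2.resize(img[y:y+h,x:x+w],None,fx=5 if w<155 else 3.7,fy=5 if w<155 else 3.7,interpolation=cv2.INTER_CUBIC)[:600])
E
```

```text
scene tin_a_c 0 0.98 1128 100 146 132 173
scene tin_a_c 1 0.72 1081 136 179 158 202
scene lane_full 0 0.98 627 250 279 259 291
scene lane_full 1 0.6 1174 135 179 157 203
scene lane_empty 0 0.6 681 304 333 265 297
top tin_a_c 0 0.9 1019 371 416 208 246
top lane_full 0 0.62 67 230 252 118 120
top lane_full 1 0.24 41 311 344 244 281
```

View pics/scene_crop0.png

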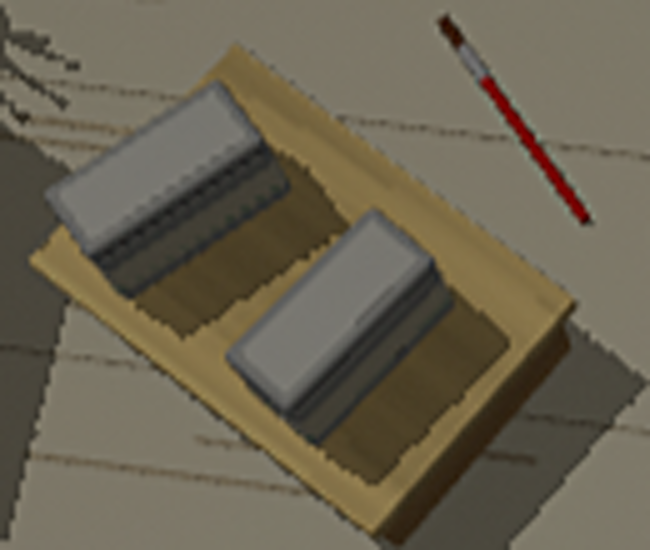

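View pics/scene_crop1.png

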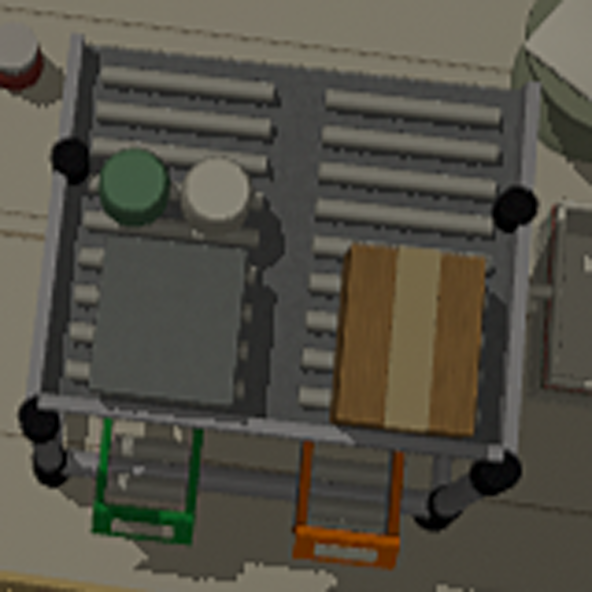

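View pics/top_crop0.png

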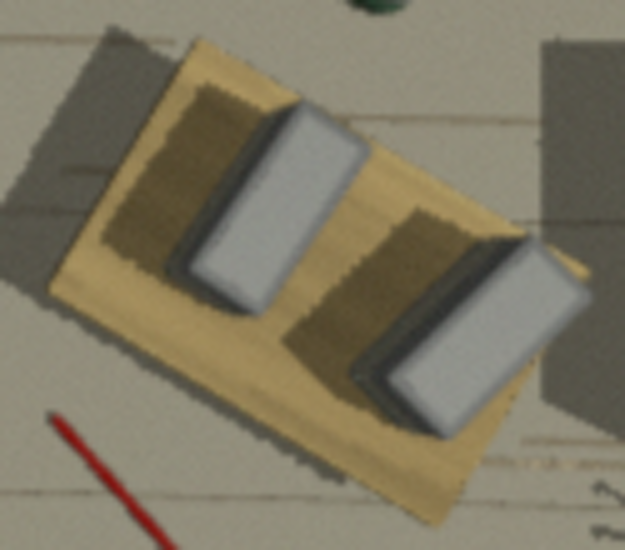

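View pics/top_crop1.png

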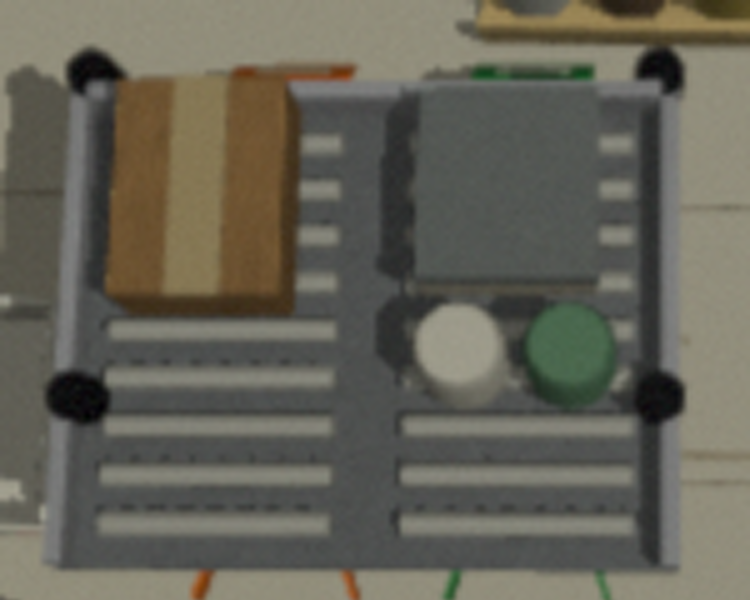

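```bash
cat >> h.py <<'E'
def loadcam(c):
    d=np.load(f"cam_{c}.npz"); return {k:d[k] for k in d}
def unproj(im,uv,z):
    K=np.array(im["mtx"],float);R=R_of(im);t=np.array(im["tvec"],float).ravel()
    C=-R.T@t; d=R.T@np.linalg.inv(K)@np.array([uv[0],uv[1],1.]); return C+d*(z-C[2])/d[2]
def proj(im,P):
    return cv2.projectPoints(np.atleast_2d(np.array(P,float)),np.array(im["rvec"],float),np.array(im["tvec"],float),np.array(im["mtx"],float),None)[0][:,0]
E
python3 - <<'E'
from h import *
from scipy.optimize import least_squares
np.set_printoptions(precision=3,suppress=True)
S=loadcam("scene");T=loadcam("top")
for n,c in (("S",S),("T",T)): print(n,-R_of(c).T@c["tvec"].ravel())
sc=lambda l:[(90+x/5,115+y/5) for x,y in l]
tc=lambda l:[(300+x/5,160+y/5) for x,y in l]
def rep(n,cam,px,z):
    P=np.array([unproj(cam,p,z) for p in px]); (cx,cy),(w,h),a=cv2.minAreaRect((P[:,:2]*1000).astype(np.float32))
    e=P[1]-P[0];f=P[3]-P[0]
    L=f if np.linalg.norm(f)>np.linalg.norm(e) else e
    print(n,P[:,:2].mean(0),"wh",w,h,"yaw",np.degrees(np.arctan2(L[1],L[0])))
rep("S1",S,sc([(220,82),(265,145),(95,255),(48,195)]),.174)
rep("T1",T,tc([(535,238),(592,297),(447,437),(388,378)]),.174)
rep("S2",S,sc([(375,208),(437,265),(288,412),(228,355)]),.174)
rep("T2",T,tc([(303,100),(370,150),(262,316),(190,268)]),.174)
# rack
caps=[(0.265,.165),(.265,-.165),(.075,.165),(.075,-.165)]
tp=[(135+x/5,105+y/5) for x,y in [(92,70),(660,70),(78,397),(660,397)]]
sp=[(225+x/3.7,145+y/3.7) for x,y in [(495,470),(40,420),(515,208),(70,160)]]
def f(p,use):
    c,s=np.cos(p[2]),np.sin(p[2]); P=[(p[0]+c*a-s*b,p[1]+s*a+c*b,p[3]) for a,b in caps]
    r=[]
    if 'T' in use:r.append(proj(T,P)-tp)
    if 'S' in use:r.append(proj(S,P)-sp)
    return np.concatenate(r).ravel()
for u in ("T","S","TS"):
    r=least_squares(f,[.53,.18,0,.335],args=(u,)); print(u,r.x,np.degrees(r.x[2]),np.abs(r.fun).max())
E
```

```text
S [0.964 0.105 1.436]
T [0.489 0.032 1.259]
S1 [ 0.474 -0.383] wh 53.472023010253906 125.73711395263672 yaw -44.608422313525864
T1 [ 0.471 -0.39 ] wh 49.87788391113281 125.351806640625 yaw 134.46359964582436
S2 [ 0.55  -0.257] wh 55.01519012451172 127.06834411621094 yaw -32.9763639938929
T2 [ 0.547 -0.263] wh 52.494529724121094 125.86229705810547 yaw 146.9653046516708
T [0.506 0.179 0.02  0.268] 1.1417014399229026 0.5963512548892425
S [0.506 0.181 0.023 0.271] 1.31022212673784 1.7303466118811457
TS [0.506 0.18  0.021 0.268] 1.2259195368396874 1.5585302229023341
```

```bash
cat > ov.py <<'E'
from h import *
import plant; print([n for n in dir(plant) if n[0]!='_'])
S=loadcam("scene");T=loadcam("top")
def ov(im,x0,y0,yaw,name,crop,f):
    img=cv2.cvtColor(im["image"],cv2.COLOR_RGB2BGR); x,y,w,h=crop
    img=cv2.resize(img[y:y+h,x:x+w],None,fx=f,fy=f,interpolation=cv2.INTER_CUBIC)
    c,s=np.cos(yaw),np.sin(yaw); t=np.tan(np.radians(6.5))
    def L(a,b,col):
        q=[]
        for X,Y,Z in (a,b):
            q.append((x0+c*X-s*Y,y0+s*X+c*Y,Z))
        p=(proj(im,q)-[x,y]+.5)*f-.5
        cv2.line(img,*[tuple(int(v) for v in r) for r in p],col,1,cv2.LINE_AA)
    for ly in (.082,-.082):
        for e in (.034,-.034): L((0,ly+e,.127),(.3,ly+e,.127-.3*t),(0,0,255))
        L((.3,ly-.034,.127-.3*t),(.3,ly+.034,.127-.3*t),(0,0,255))
        L((-.045,ly-.05,.127+.045*t),(-.045,ly+.05,.127+.045*t),(255,0,255))
    L((-.04,-.165,.2635),(-.04,.165,.2635),(255,255,0))
    L((.24,-.165,.259-.24*t),(.24,.165,.259-.24*t),(255,255,0))
    for X in(.075,.265):
        for Y in (.165,-.165): L((X,Y,0),(X,Y,.27),(0,255,255))
    cv2.imwrite("pics/"+name+".png",img[:600,:800])
if __name__=="__main__":
    for k,x0 in (("A",.506),("B",.528)):
        ov(S,x0,.18,.021,"ovS"+k,(225,145,160,160),3.7)
        ov(T,x0,.18,.021,"ovT"+k,(135,105,150,125),4.7)
E
python3 ov.py
```

```text
['Unreachable', 'get_image', 'landmark_of', 'outline_of', 'read_state', 'sign_off', 'tips_ahead']
```

View pics/ovSB.png

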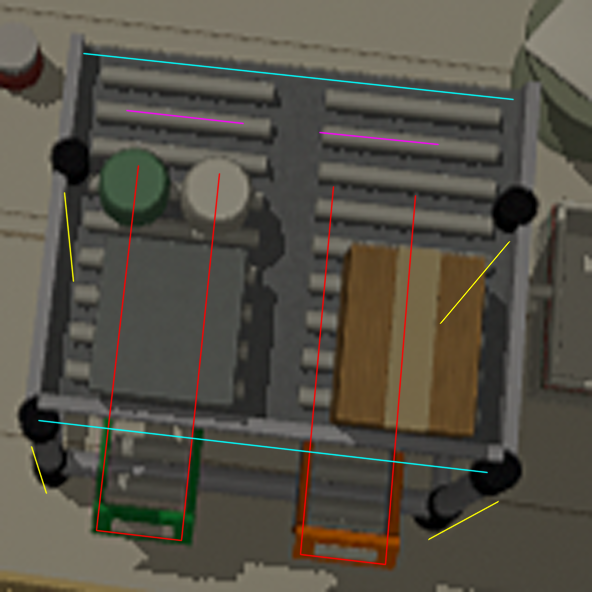

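View pics/ovTB.png

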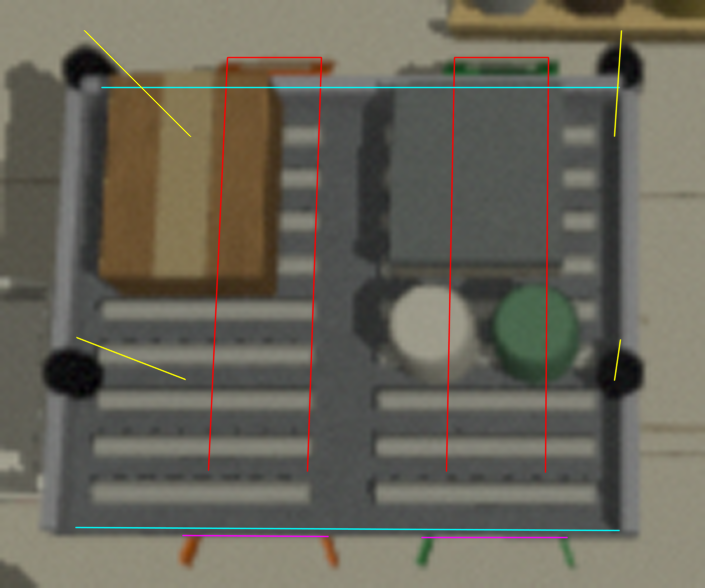

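View pics/ovSA.png

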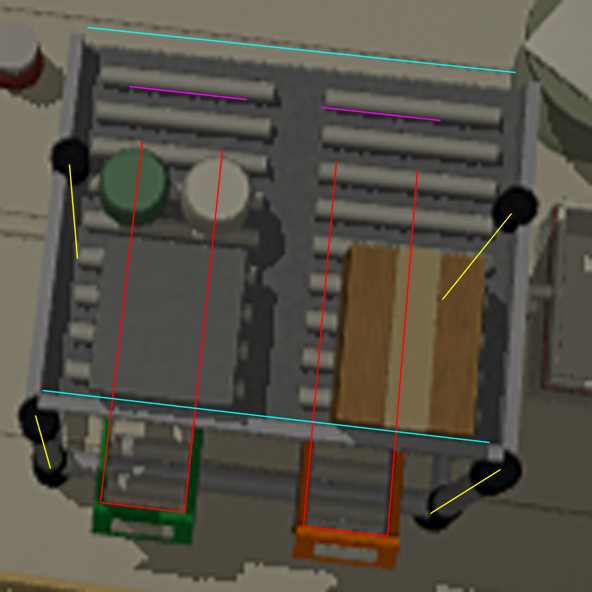

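View pics/ovTA.png

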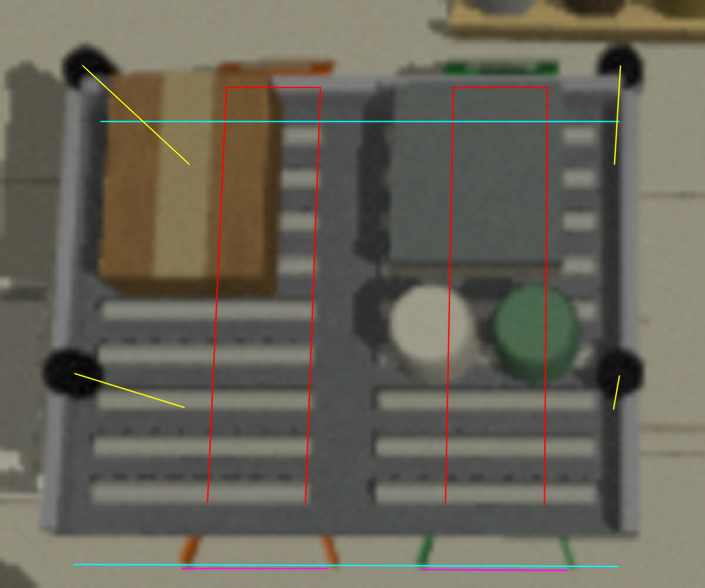

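```bash
python3 -c "
from h import *
print(tips_ahead if not callable(tips_ahead) else tips_ahead())
im=get_image('wrist');save(im,'w0');R=R_of(im);t=im['tvec'].ravel();s=read_state()
print(np.array(s['tool_rot']).T@(-R.T@t-np.array(s['ee_pos'])), np.array(s['tool_rot']).T@R.T, im['mtx'])
"
```

```text
0.017
[ 0.0757267   0.00037704 -0.16164294] [[ 9.87804773e-04 -9.65861462e-01 -2.59057254e-01]
 [ 9.99999506e-01  9.26253146e-04  3.59658209e-04]
 [-1.07427406e-04 -2.59057482e-01  9.65861900e-01]] [[324.11056927   0.         251.05797192]
 [  0.         324.11056927 187.91685003]
 [  0.           0.           1.        ]]
```

```bash
cat >> h.py <<'E'
from scipy.spatial.transform import Rotation as Ro
def Rt(psi,th,sg=1):
    p,t=np.radians(psi),np.radians(th)
    z=np.array([np.sin(t)*np.cos(p),np.sin(t)*np.sin(p),-np.cos(t)]); y=sg*np.array([-np.sin(p),np.cos(p),0]); return np.c_[np.cross(y,z),y,z]
def row(p,R,p0=None,R0=None):
    s=read_state()
    if p0 is None: p0=np.array(s["ee_pos"]);R0=np.array(s["tool_rot"])
    d=R0.T@(np.array(p)-p0)/.03; w=np.degrees(Ro.from_matrix(R0.T@R).as_rotvec())/5
    print("row",d.round(2).tolist(),w.round(2).tolist(),"mm",np.linalg.norm(d)*30,"deg",np.linalg.norm(w)*5); return d,w
def st():
    s=read_state(); print("t",round(s["t"],2),"j",np.round(s["joint_positions"],1).tolist(),"p",np.round(s["ee_pos"],4).tolist(),"z",np.round(np.array(s["tool_rot"])[:,2],3).tolist(),"y",np.round(np.array(s["tool_rot"])[:,1],3).tolist(),"F",np.round(s["ft_force"],2).tolist(),"w",s["gripper_width"])
E
python3 -c "
from h import *
st(); row((.36,.33,.42),Rt(0,15)); row((.36,.33,.42),Rt(-33,15)); row((.36,.33,.42),Rt(-33,15,-1))"
```

```text
t 1.75 j [-74.9, 24.4, 4.2, 92.0, -2.0, 63.6, -3.8] p [0.2714, 0.618, 0.2225] z [-0.0, -0.0, -1.0] y [0.402, 0.916, -0.0] F [0.07, 0.6, -0.0] w 0.09378049888644405
row [-6.56, -7.6, -6.58] [-0.62, -2.96, -4.72] mm 360.2948475959874 deg 28.00306076532346
row [-6.56, -7.6, -6.58] [0.24, -2.99, 1.85] mm 360.2948475959874 deg 17.630193124815058
row [-6.56, -7.6, -6.58] [4.46, 0.36, -33.86] mm 360.2948475959874 deg 170.7924692861603
```

jog_arm(
  rows=[
    [[-1.5,-1.8,-3,0,0,0,94],[-2.5,-3,-6.6,0,0,0,94],[-6.6,-7.6,-6.6,0.2,-3,1.8,94],[-6.6,-7.6,-6.6,0.2,-3,1.8,94],[-6.6,-7.6,-6.6,0.2,-3,1.8,94],[-6.6,-7.6,-6.6,0.2,-3,1.8,94],[-6.6,-7.6,-6.6,0.2,-3,1.8,94],[-6.6,-7.6,-6.6,0.2,-3,1.8,94],[-6.6,-7.6,-6.6,0.2,-3,1.8,94],[-6.6,-7.6,-6.6,0.2,-3,1.8,94],[-6.6,-7.6,-6.6,0.2,-3,1.8,94],[-6.6,-7.6,-6.6,0.2,-3,1.8,94]],
  ],
)

```text
t: 2.75
ee_pos: [0.3607, 0.3299, 0.4204]
tool_rot: [[-0.812, 0.541, 0.22], [0.523, 0.841, -0.137], [-0.259, 0.004, -0.966]]
ft_force: [-0.1, 0.2, -1.1]
gripper_width: 0.094
```

```bash
python3 -c "
from h import *
st(); row((.48,-.05,.42),Rt(-33,25));row((.48,-.05,.42),Rt(-33,55))"
```

```text
t 2.75 j [-73.9, -2.7, 12.5, 102.0, 15.7, 81.8, -6.5] p [0.3607, 0.3299, 0.4204] z [0.22, -0.137, -0.966] y [0.541, 0.841, 0.004] F [-0.07, 0.16, -1.05] w 0.09404039914611834
row [-9.85, -8.5, 2.62] [0.06, -2.0, 0.04] mm 398.23754529203745 deg 10.014230366775791
row [-9.85, -8.5, 2.62] [0.07, -8.0, 0.02] mm 398.23754529203745 deg 40.00968221906075
```

jog_arm(
  rows=[
    [[-9.8,-8.5,2.6,0,-3,0,94],[-9.8,-8.5,2.6,0,-3,0,94],[-9.8,-8.5,2.6,0,-3,0,94],[-9.8,-8.5,2.6,0,-3,0,94],[-9.8,-8.5,2.6,0,-3,0,94],[-9.8,-8.5,2.6,0,-3,0,94],[-9.8,-8.5,2.6,0,-3,0,94],[-9.8,-8.5,2.6,0,-3,0,94],[-9.8,-8.5,2.6,0,-3,0,94],[-9.8,-8.5,2.6,0,-3,0,94],[-9.8,-8.5,2.6,0,-3,0,94],[-9.8,-8.5,2.6,0,-3,0,94]],
  ],
)

```text
t: 3.75
ee_pos: [0.479, -0.0492, 0.4203]
tool_rot: [[-0.727, 0.541, 0.422], [0.47, 0.841, -0.268], [-0.5, 0.003, -0.866]]
ft_force: [-0.3, -0.1, 0.7]
gripper_width: 0.0939
```

```bash
python3 -c "
from h import *
st(); 
# tin2 pregrasp
c=np.array([.548,-.260,.132]);d=np.array([np.cos(np.radians(-33)),np.sin(np.radians(-33)),0])
R=Rt(-33,55); g=c-.033*d+np.array([0,0,.015]); g=g+0.002*R[:,2]; print(g)
row(g-.14*R[:,2],R); row(g-.14*R[:,2]+[0,0,.1],R)"
```

```text
t 3.75 j [-62.9, -24.8, 30.0, 118.7, 41.3, 73.9, 14.5] p [0.479, -0.0492, 0.4203] z [0.422, -0.268, -0.866] y [0.541, 0.841, 0.003] F [-0.26, -0.11, 0.7] w 0.09385818163708766
[ 0.52169787 -0.2429192   0.14585285]
row [2.47, -4.66, 6.03] [0.06, -5.0, 0.01] mm 240.36141816949566 deg 25.001331144332536
row [0.81, -4.65, 3.14] [0.06, -5.0, 0.01] mm 170.15023814222513 deg 25.001331144332536
```

```bash
cat > kin.py <<'E'
from h import *
import itertools
from scipy.optimize import least_squares
D=[([-74.856,24.45,4.229,92.05,-1.954,63.644,-3.845],[.2714,.618,.2225],[[-.916,.402,0],[.402,.916,0],[0,0,-1]]),
([-73.9,-2.7,12.5,102.0,15.7,81.8,-6.5],[.3607,.3299,.4204],[[-0.812,0.541,0.22],[0.523,0.841,-0.137],[-0.259,0.004,-0.966]]),
([-62.9,-24.8,30.0,118.7,41.3,73.9,14.5],[.479,-.0492,.4203],[[-0.727,0.541,0.422],[0.47,0.841,-0.268],[-0.5,0.003,-0.866]])]
def rz(a): return Ro.from_euler('z',a).as_matrix()
def ry(a): return Ro.from_euler('y',a).as_matrix()
def fk(q,sg,P):
    q=np.radians(q)*sg
    R=rz(P[0]);p=np.array([0,0,P[1]])
    R=R@rz(q[0]);p=p+R@[P[8],0,0];R=R@ry(q[1]);R=R@rz(q[2]);p=p+R@[P[2],0,P[3]]
    R=R@ry(q[3]);p=p+R@[P[4],0,P[5]];R=R@rz(q[4])@ry(q[5]); R=R@rz(q[6]);p=p+R@[0,0,P[6]]; 
    R=R@rz(P[7]); return p,R
if __name__=="__main__":
    res=[]
    for s1,s3,s5,s7 in itertools.product((1,-1),repeat=4):
      sg=np.array([s1,1,s3,1,s5,1,s7])
      for y0 in (0,1.57,3.14,-1.57):
        def f(P):
            r=[]
            for q,p,R in D:
                a,B=fk(q,sg,P); r+=list((a-p)*3)+list((B-np.array(R)).ravel()*.5)
            return np.array(r)
        o=least_squares(f,[y0,.3,0,.45,0,.45,.3,0,0]); res.append((o.cost,sg,o.x))
    res.sort(key=lambda a:a[0])
    for r in res[:4]: print(r[0],r[1],r[2].round(3))
E
python3 kin.py
```

```text
0.0006740933212411248 [-1  1 -1  1 -1  1 -1] [-0.087  0.429 -0.066  0.568  0.058  0.604  0.431  1.488 -0.013]
0.000674093321241126 [-1  1 -1  1 -1  1 -1] [-0.087  0.429 -0.066  0.568  0.058  0.604  0.431  1.488 -0.013]
0.0006740933212411264 [-1  1 -1  1 -1  1 -1] [-0.087  0.429 -0.066  0.568  0.058  0.604  0.431  1.488 -0.013]
0.03661769525661563 [-1  1  1  1  1  1  1] [ 3.061  1.01  -0.284 -0.663 -0.293  1.136  0.04  -1.302 -1.297]
```

jog_arm(
  rows=[
    [[0.8,-4.6,3.1,0,-2,0,94],[0.8,-4.6,3.1,0,-2,0,94],[0.8,-4.6,3.1,0,-2,0,94],[0.8,-4.6,3.1,0,-2,0,94],[0.8,-4.6,3.1,0,-2,0,94]],
  ],
)

```text
t: 4.17
ee_pos: [0.4326, -0.1643, 0.3364]
tool_rot: [[-0.646, 0.537, 0.543], [0.412, 0.844, -0.344], [-0.643, 0.002, -0.766]]
ft_force: [1.4, -0.4, -0.3]
gripper_width: 0.094
```

```bash
cat >> h.py <<'E'
def log():
    s=read_state(); open("log.txt","a").write(repr(([float(x) for x in s["joint_positions"]],[float(x) for x in s["ee_pos"]],np.array(s["tool_rot"]).tolist()))+"\n")
E
python3 - <<'E'
from h import *
st();log()
exec(open('kin.py').read().split('if __name__')[0])
sg=np.array([-1,1,-1,1,-1,1,-1])
D+= [eval(l) for l in open('log.txt')]
def fk2(q,P): return fk(np.array(q)+np.r_[0,P[9:14],0],sg,P)
def f(P):
    r=[]
    for q,p,R in D:
        a,B=fk2(q,P); r+=list((a-p)*3)+list((B-np.array(R)).ravel()*.5)
    return np.array(r+list(np.array(P[9:14])*1e-5))
o=least_squares(f,[-.087,.429,0,.568,0,.604,.431,1.488,0,0,0,0,0,0]);print(o.cost,o.x.round(4))
for q,p,R in D:
    a,B=fk2(q,o.x);print((a-p).round(4),np.abs(B-R).max().round(4))
E
```

```text
t 4.17 j [-31.2, -27.8, 17.4, 136.6, 49.0, 50.2, 17.9] p [0.4326, -0.1643, 0.3364] z [0.543, -0.344, -0.766] y [0.537, 0.844, 0.002] F [1.41, -0.44, -0.33] w 0.09404102822246803
0.0005275847470961076 [-7.6300e-02  4.6090e-01  1.0000e-04  5.9870e-01  1.1080e-01  5.6560e-01
  4.5260e-01  1.5029e+00 -7.0000e-03 -3.7325e+00  1.7130e-01  3.2145e+00
  6.3540e-01 -8.9020e-01]
[-0.0029  0.0014 -0.0009] 0.0232
[ 0.0034 -0.0021  0.0005] 0.0062
[-0.0016 -0.      0.0005] 0.0146
[ 0.0005  0.0018 -0.0001] 0.0215
```

```bash
cat > ik.py <<'E'
from kin import *
sg=np.array([-1,1,-1,1,-1,1,-1])
def fk2(q,P): return fk(np.array(q)+np.r_[0,P[9:14],0],sg,P)
PP=np.array([-7.6300e-02,4.6090e-01,1.0000e-04,5.9870e-01,1.1080e-01,5.6560e-01,4.5260e-01,1.5029,-7.0000e-03,-3.7325,1.7130e-01,3.2145,6.3540e-01,-8.9020e-01])
lo=np.array([-163.25,-28.42,-70.27,12.13,-58.53,9.26,-156.51]);hi=np.array([163.25,122.38,78.77,141.07,238.53,117.41,156.51])
rng=np.random.default_rng(0)
def ik(p,R,q0=None,n=25):
    best=None
    for i in range(n):
        s=q0 if (q0 is not None and i==0) else lo+(hi-lo)*rng.uniform(.05,.95,7)
        def f(q):
            a,B=fk2(q,PP); return np.r_[(a-p)*10,(B-R).ravel()]
        o=least_squares(f,np.clip(s,lo+.1,hi-.1),bounds=(lo,hi),max_nfev=80,x_scale=50.)
        if best is None or o.cost<best[0]-1e-7: best=(o.cost,o.x)
        if best[0]<1e-6 : break
    a,B=fk2(best[1],PP)
    return np.linalg.norm(a-p),np.degrees(np.linalg.norm(Ro.from_matrix(R.T@B).as_rotvec())),best[1]
if __name__=="__main__":
    c=np.array([.548,-.260,.132])
    for th in (35,45,55,62):
        for sgn in (1,-1):
            R=Rt(-33,th,sgn);d=np.array([np.cos(np.radians(-33)),np.sin(np.radians(-33)),0])
            g=c-.033*d+[0,0,.015]
            e=ik(g,R); e2=ik(g-.06*d+[0,0,.03],R)
            R=Rt(1.2,th,sgn); r=[]
            for my in (.0995,.2635):
                for xg in (-.12,-.06,0,.04):
                    e3=ik(np.array([.508+xg,my,.109+.045]),R); r.append("%.0fmm/%.0f"%(e3[0]*1000,e3[1]))
            print(th,sgn,"grasp %.3f %.1f"%e[:2],e[2].round(0),"pre %.3f %.1f"%e2[:2],r)
E
python3 ik.py
```

```text
35 1 grasp 0.000 0.0 [ 78.  28. -69. 133.  97.  29. -13.] pre 0.000 0.0 ['7mm/9', '2mm/3', '0mm/0', '0mm/0', '0mm/0', '0mm/0', '0mm/0', '0mm/0']
35 -1 grasp 0.000 0.3 [ 14.  14.   0. 133.  97.   9. 157.] pre 0.001 0.7 ['7mm/9', '3mm/4', '0mm/0', '0mm/1', '0mm/0', '0mm/0', '0mm/0', '0mm/0']
45 1 grasp 0.000 0.0 [-13.  22.  24. 139. 160.  24. -94.] pre 0.004 4.7 ['12mm/15', '8mm/11', '4mm/5', '0mm/0', '0mm/0', '0mm/0', '0mm/0', '0mm/0']
45 -1 grasp 0.000 0.0 [ 48.  24. -39. 140. 137.  34. 120.] pre 0.004 4.7 ['12mm/15', '8mm/11', '4mm/5', '0mm/0', '0mm/0', '0mm/0', '0mm/0', '0mm/0']
55 1 grasp 0.005 4.4 [  2.  30.  -0. 141. 144.  45. -84.] pre 0.010 11.7 ['13mm/17', '12mm/15', '9mm/11', '7mm/6', '0mm/0', '0mm/0', '0mm/0', '0mm/0']
55 -1 grasp 0.005 4.4 [  2.  30.  -0. 141. 144.  45.  96.] pre 0.010 11.7 ['13mm/17', '12mm/15', '9mm/11', '7mm/6', '0mm/0', '0mm/0', '0mm/0', '0mm/0']
62 1 grasp 0.008 6.2 [ -9.  47.  -0. 141. 137.  69. -96.] pre 0.011 13.4 ['10mm/13', '10mm/13', '10mm/11', '8mm/8', '0mm/0', '0mm/0', '0mm/0', '0mm/0']
62 -1 grasp 0.008 6.2 [ -9.  47.  -0. 141. 137.  69.  84.] pre 0.011 13.4 ['10mm/13', '10mm/13', '10mm/11', '8mm/8', '0mm/0', '0mm/0', '0mm/0', '0mm/0']
```

```bash
cat > sim.py <<'E'
from ik import *
def local(q,p,R):
    W=1e-3
    def f(x):
        a,B=fk2(x,PP); return np.r_[(a-p)*10,(B-R).ravel(),np.radians(x-q)*W*10]
    o=least_squares(f,np.clip(q,lo+.01,hi-.01),bounds=(lo,hi),max_nfev=50,x_scale=50.); return o.x
def path(q,ps,n=12):
    a0,R0=fk2(q,PP)
    for (p,R) in ps:
        w=Ro.from_matrix(R0.T@R).as_rotvec(); mx=0
        for k in range(1,n+1):
            pp=a0+(p-a0)*k/n; RR=R0@Ro.from_rotvec(w*k/n).as_matrix(); qn=local(q,pp,RR); mx=max(mx,np.abs(qn-q).max()); q=qn
        a,B=fk2(q,PP); print("err %.1fmm %.1fdeg"%(1e3*np.linalg.norm(a-p),np.degrees(np.linalg.norm(Ro.from_matrix(R.T@B).as_rotvec()))),"q",q.round(0),"maxstep",round(mx,1)); a0,R0=p,R
    return q
E
python3 - <<'E'
from sim import *
q=np.array(read_state()["joint_positions"],float)
c=np.array([.548,-.260,.132]);d=np.array([np.cos(np.radians(-33)),np.sin(np.radians(-33)),0])
g=c-.033*d
for th in (40,45,50):
    R=Rt(-33,th); print(th); path(q,[(g+[0,0,.12],R),(g,R),(g+[0,0,.12],R)])
E
```

```text
40
err 0.0mm 0.0deg q [-26.  -3.  36. 134.  58.  19.  17.] maxstep 2.7
err 0.0mm 0.0deg q [  3.  19.  10. 137. 148.  17. -78.] maxstep 14.0
err 0.0mm 0.0deg q [-17.  -2.  28. 134.  55.  17.  19.] maxstep 13.5
45
err 0.0mm 0.0deg q [-20.  -1.  29. 137.  90.  16. -17.] maxstep 8.1
err 0.0mm 0.0deg q [ -4.  24.  15. 139. 159.  28. -92.] maxstep 9.9
err 0.0mm 0.0deg q [-16.  -1.  25. 137.  90.  16. -17.] maxstep 9.7
50
err 0.0mm 0.0deg q [-22.   2.  29. 141. 122.  21. -51.] maxstep 12.2
err 1.3mm 1.0deg q [  8.  29.  -0. 141. 153.  40. -87.] maxstep 11.8
err 0.0mm 0.0deg q [  9.   2.  -0. 141. 124.  19. -53.] maxstep 5.7
```

```bash
python3 -c "
from h import *
d=np.array([np.cos(np.radians(-33)),np.sin(np.radians(-33)),0]);g=np.array([.548,-.260,.132])-.035*d
print(g);row(g+[0,0,.12],Rt(-33,46))"
```

```text
[ 0.51864653 -0.24093763  0.132     ]
row [-1.1, -0.62, 4.59] [0.09, -1.2, 0.06] mm 142.7811555592771 deg 6.022529538185401
```

jog_arm(
  rows=[
    [[-1.1,-0.6,4.6,0.1,-1.2,0,94],[-1.1,-0.6,4.6,0.1,-1.2,0,94],[-1.1,-0.6,4.6,0.1,-1.2,0,94],[-1.1,-0.6,4.6,0.1,-1.2,0,94],[-1.1,-0.6,4.6,0.1,-1.2,0,94],[-1.1,-0.6,4.6,0.1,-1.2,0,94]],
  ],
)

```text
t: 4.67
ee_pos: [0.5188, -0.2417, 0.2501]
tool_rot: [[-0.588, 0.545, 0.597], [0.375, 0.838, -0.395], [-0.716, -0.009, -0.698]]
ft_force: [-0.1, 0.0, 0.5]
gripper_width: 0.0941
```

```bash
python3 - <<'E'
from h import *
st();log()
im=get_image("wrist");save(im,"w1");np.savez("cam_w1",**{k:np.array(v) for k,v in im.items()})
print([(p.round(4).tolist(),round(float(q),2)) for p,q in lm("tin_a_c","wrist",im)])
img=cv2.imread("pics/w1.png")
def box(x,y,yaw,col):
    a=np.radians(yaw);c,s=np.cos(a),np.sin(a)
    for z in (.09,.174):
        P=[(x+c*u-s*v,y+s*u+c*v,z) for u,v in ((.065,.028),(.065,-.028),(-.065,-.028),(-.065,.028))]
        cv2.polylines(img,[proj(im,P).astype(np.int32)],True,col,1)
box(.548,-.260,-33,(0,0,255));box(.472,-.386,-44.6,(255,0,0))
cv2.imwrite("pics/w1o.png",img)
E
```

```text
t 4.67 j [-23.6, -6.1, 29.7, 139.0, 81.9, 21.8, -8.4] p [0.5188, -0.2417, 0.2501] z [0.597, -0.395, -0.698] y [0.545, 0.838, -0.009] F [-0.06, 0.0, 0.51] w 0.09412308973810975
[]
```

View pics/w1o.png

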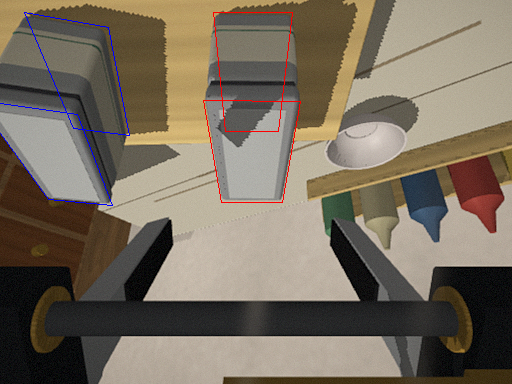

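```bash
python3 -c "
from h import *
d=np.array([np.cos(np.radians(-33)),np.sin(np.radians(-33)),0]);g=np.array([.548,-.260,.132])-.035*d
row(g,Rt(-33,46))"
```

```text
row [2.89, 0.01, 2.79] [-0.03, -0.01, 0.04] mm 120.41305895476312 deg 0.23863221484725283
```

jog_arm(
  rows=[
    [[0.8,0,0.8,0,0,0,94],[1.6,0,1.5,0,0,0,94],[2.3,0,2.2,0,0,0,94],[2.9,0,2.8,0,0,0,94],[2.9,0,2.8,0,0,0,94],[2.9,0,2.8,0,0,0,94]],
  ],
)

```text
t: 5.27
ee_pos: [0.5198, -0.2499, 0.1984]
tool_rot: [[-0.584, 0.548, 0.599], [0.353, 0.836, -0.421], [-0.731, -0.034, -0.682]]
ft_force: [-1.0, -0.3, 1.0]
gripper_width: 0.0939
```

```bash
python3 - <<'E'
from h import *
st();log()
im=get_image("wrist");save(im,"w2")
E
```

```text
t 5.27 j [8.9, 3.7, -1.8, 140.8, 110.7, 21.6, -39.2] p [0.5198, -0.2499, 0.1984] z [0.599, -0.421, -0.682] y [0.548, 0.836, -0.034] F [-1.02, -0.34, 1.0] w 0.09389352612081553
```

View pics/w2.png

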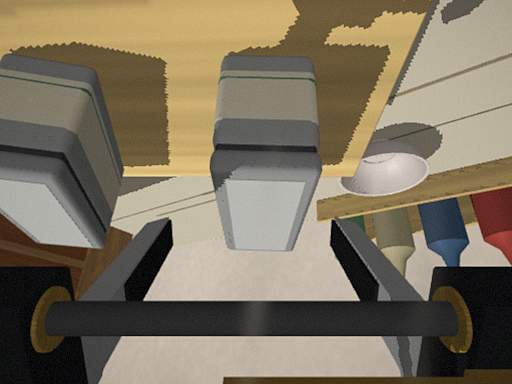

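```bash
python3 -c "
from h import *
d=np.array([np.cos(np.radians(-33)),np.sin(np.radians(-33)),0]);g=np.array([.548,-.260,.132])-.035*d
row(g+[0,0,.03],Rt(-33,46));row(g,Rt(-33,46));row(g,Rt(-33,42))"
```

```text
row [0.96, 0.31, 0.65] [-0.33, 0.18, 0.25] mm 35.990203271095794 deg 2.2368963382323725
row [1.69, 0.35, 1.33] [-0.33, 0.18, 0.25] mm 65.37480015299705 deg 2.2368963382323725
row [1.69, 0.35, 1.33] [-0.34, 0.98, 0.24] mm 65.37480015299705 deg 5.2943944244476535
```

jog_arm(
  rows=[
    [[0.2,0.3,0,-0.3,0.5,0.25,94],[0.2,0.3,0,-0.3,0.5,0.25,94],[0.2,0.3,0,-0.3,0.5,0.25,94],[0.6,0.3,0.3,-0.3,0.5,0.25,94],[0.96,0.3,0.65,-0.3,0.5,0.25,94],[0.96,0.3,0.65,-0.3,0.5,0.25,94],[1.3,0.35,1,-0.3,0.5,0.25,94],[1.7,0.35,1.33,-0.3,0.5,0.25,94],[1.7,0.35,1.33,-0.3,0.5,0.25,94],[1.7,0.35,1.33,-0.3,0.5,0.25,94]],
  ],
)

```text
t: 6.15
ee_pos: [0.5183, -0.2415, 0.1318]
tool_rot: [[-0.601, 0.547, 0.583], [0.389, 0.837, -0.385], [-0.699, -0.004, -0.715]]
ft_force: [0.0, 0.1, -0.3]
gripper_width: 0.0941
```

```bash
python3 - <<'E'
from h import *
st();log()
im=get_image("wrist");save(im,"w3")
d=np.array([np.cos(np.radians(-33)),np.sin(np.radians(-33)),0]);g=np.array([.548,-.260,.132])-.035*d
row(g,Rt(-33,44))
E
```

```text
t 6.15 j [36.4, 14.0, -30.9, 141.1, 121.9, 28.4, -49.9] p [0.5183, -0.2415, 0.1318] z [0.583, -0.385, -0.715] y [0.547, 0.837, -0.004] F [0.02, 0.12, -0.33] w 0.09407108736982744
row [-0.01, 0.03, -0.01] [-0.06, 0.06, 0.01] mm 1.0794317525157697 deg 0.42334499140585213
```

View pics/w3.png

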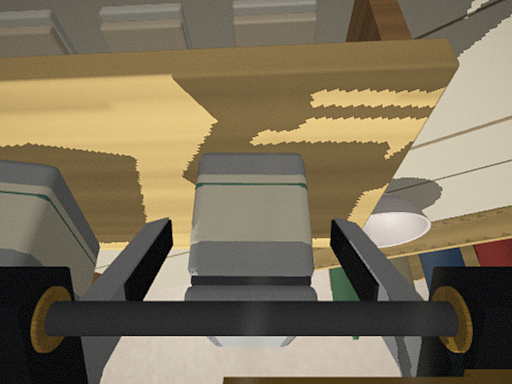

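jog_arm(
  rows=[
    [[0,0,0,0,0,0,40],[0,0,0,0,0,0,40],[0,0,0,0,0,0,40],[0,0,0,0,0,0,40],[0,0,0,0,0,0,40],[0,0,0,0,0,0,40]],
  ],
  newtons=58,
)

```text
t: 6.7
ee_pos: [0.5186, -0.2414, 0.1319]
tool_rot: [[-0.6, 0.547, 0.584], [0.39, 0.837, -0.384], [-0.698, -0.003, -0.716]]
ft_force: [-0.1, -0.1, -1.1]
gripper_width: 0.0577
```

```bash
python3 - <<'E'
from h import *
st()
d=np.array([np.cos(np.radians(-33)),np.sin(np.radians(-33)),0]);g=np.array(read_state()["ee_pos"])
row(g+[0,0,.05],np.array(read_state()["tool_rot"]))
E
```

```text
t 6.7 j [36.2, 13.9, -30.6, 141.0, 122.0, 28.3, -50.1] p [0.5186, -0.2414, 0.1319] z [0.584, -0.384, -0.716] y [0.547, 0.837, -0.003] F [-0.14, -0.1, -1.13] w 0.0576961727573457
row [-1.16, -0.0, -1.19] [0.0, 0.0, 0.0] mm 49.999999999999986 deg 0.0
```

jog_arm(
  rows=[
    [[-0.1,0,-0.1,0,0,0,40],[-0.3,0,-0.3,0,0,0,40],[-0.6,0,-0.6,0,0,0,40],[-0.9,0,-0.9,0,0,0,40],[-1.2,0,-1.2,0,0,0,40],[-1.2,0,-1.2,0,0,0,40],[-1.2,0,-1.2,0,0,0,40],[-1.2,0,-1.2,0,0,0,40],[-1.2,0,-1.2,0,0,0,40]],
  ],
)

```text
t: 7.45
ee_pos: [0.5186, -0.2418, 0.1815]
tool_rot: [[-0.601, 0.547, 0.582], [0.391, 0.837, -0.383], [-0.697, -0.003, -0.717]]
ft_force: [-0.7, 0.4, -2.4]
gripper_width: 0.0559
```

```bash
python3 - <<'E'
from h import *
F=[]
im=get_image("wrist");save(im,"w4")
for i in range(4):
    s=read_state();F.append(s["ft_force"]+0);get_image("scene")
print(np.round(F,2),s["wrist_torque"])
st();log()
E
```

```text
[[-0.8  -0.5  -2.71]
 [ 0.15  0.25 -2.26]
 [-0.6  -0.68 -2.43]
 [-0.05  0.12 -3.05]] [0.64180901 1.01494916 0.02603175]
t 7.7 j [34.4, 6.3, -27.3, 139.0, 107.0, 21.0, -35.3] p [0.5188, -0.2419, 0.182] z [0.583, -0.383, -0.717] y [0.548, 0.837, -0.002] F [0.36, 0.13, -2.33] w 0.055902135382991866
```

View pics/w4.png

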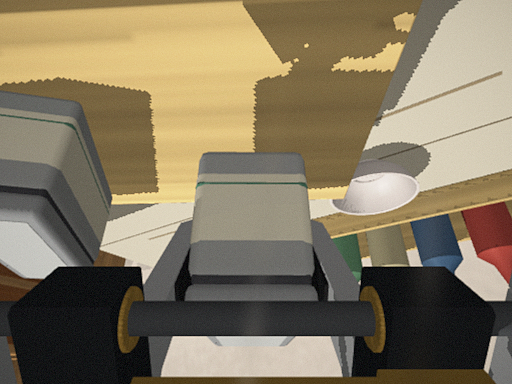

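```bash
cat > fit.py <<'E'
from kin import *
sg=np.array([-1,1,-1,1,-1,1,-1])
D2=D+[eval(l) for l in open('log.txt')]
def fk2(q,P): return fk(np.array(q)+np.r_[0,P[9:14],0],sg,P)
def f(P):
    r=[]
    for q,p,R in D2:
        a,B=fk2(q,P); r+=list((a-p)*3)+list((B-np.array(R)).ravel()*.5)
    return np.array(r+list(np.array(P[9:14])*1e-4))
o=least_squares(f,[-.087,.429,0,.568,0,.604,.431,1.488,0,0,0,0,0,0])
np.save('PP.npy',o.x)
if __name__=="__main__":
    print(o.cost,o.x.round(4).tolist())
    for q,p,R in D2:
        a,B=fk2(q,o.x);print((a-p).round(4),np.abs(B-R).max().round(4))
E
python3 fit.py; sed -i 's/^PP=.*/PP=np.load("\.\/PP.npy")/' ik.py
python3 - <<'E'
from sim import *
q=np.array(read_state()["joint_positions"],float)
path(q,[(np.array(p),Rt(y,th)) for p,y,th in [((.50,-.2,.42),-28,40),((.46,.02,.46),-14,38),((.40,.24,.45),1.2,40),((.375,.2605,.2),1.2,40),((.375,.2605,.165),1.2,38),((.516,.2635,.151),1.2,38)]])
E
```

```text
0.004096806337372941 [-0.0818, 0.3957, -0.0367, 0.5665, 0.0394, 0.5474, 0.4307, 1.5026, -0.0052, -0.5858, 0.309, 0.2896, 0.2209, -1.8633]
[-0.0002  0.0052 -0.0008] 0.0366
[-0.0021 -0.0027 -0.0026] 0.0187
[-0.0047 -0.0049  0.0016] 0.0116
[ 0.0091  0.0055 -0.0043] 0.0227
[-0.0033  0.0001 -0.0014] 0.0221
[-0.0041  0.0006 -0.0003] 0.0321
[-0.0008  0.0048  0.007 ] 0.0371
[0.0088 0.0023 0.0009] 0.0328
err 0.0mm 0.0deg q [  4. -23.   4. 125.  17.  42.  62.] maxstep 19.0
err 1.7mm 1.7deg q [-28. -28.  -0. 122.  26.  62.  40.] maxstep 6.2
err 0.0mm 0.0deg q [-53. -24.  -9. 122.  33.  64.  19.] maxstep 3.9
err 0.0mm 0.0deg q [-50.  -2. -23. 140.  59.  44. -27.] maxstep 6.4
err 0.0mm 0.0deg q [-49.   3. -23. 140.  64.  41. -32.] maxstep 0.5
err 0.0mm 0.0deg q [-39.  12. -13. 132.  78.  30. -28.] maxstep 1.5
```

```bash
python3 -c "
from h import *
row((.50,-.2,.36),Rt(-30,42));row((.49,-.15,.44),Rt(-25,40))"
```

```text
row [-3.21, 0.81, -5.15] [-0.46, 0.44, -0.45] mm 183.8268766335224 deg 3.9024280581818873
row [-4.22, 2.02, -7.9] [-1.12, 0.84, -1.2] mm 275.3924367588517 deg 9.22434353912633
```

jog_arm(
  rows=[
    [[-0.6,0.1,-1,-0.1,0.1,-0.1,40],[-1.3,0.3,-2,-0.2,0.2,-0.2,40],[-2,0.5,-3.1,-0.3,0.3,-0.3,40],[-2.6,0.7,-4.1,-0.4,0.4,-0.4,40],[-3.2,0.8,-5.1,-0.5,0.4,-0.5,40],[-3.5,1.2,-6,-0.7,0.6,-0.7,40],[-3.9,1.6,-7,-0.9,0.7,-0.9,40],[-4.2,2,-7.9,-1.1,0.8,-1.2,40],[-4.2,2,-7.9,-1.1,0.8,-1.2,40]],
  ],
)

```text
t: 8.45
ee_pos: [0.4964, -0.2146, 0.3124]
tool_rot: [[-0.686, 0.449, 0.573], [0.334, 0.894, -0.299], [-0.646, -0.014, -0.763]]
ft_force: [-0.1, 0.1, -2.9]
gripper_width: 0.0562
```

```bash
python3 -c "
from h import *
st();log();row((.46,.02,.46),Rt(-14,38));row((.41,.24,.45),Rt(1.2,40))"
```

```text
t 8.45 j [24.8, -11.3, -13.7, 131.6, 22.8, 22.1, 55.7] p [0.4964, -0.2146, 0.3124] z [0.573, -0.299, -0.763] y [0.449, 0.894, -0.014] F [-0.13, 0.08, -2.95] w 0.05616629062211914
row [0.27, 6.38, -6.79] [-1.72, 0.44, -1.86] mm 279.5472228586218 deg 12.867665554832623
row [4.08, 12.19, -9.69] [-3.71, 0.02, -4.16] mm 482.77286649588234 deg 27.866296709412946
```

jog_arm(
  rows=[
    [[-0.9,0.2,-1.2,0,0,0,40],[-1.7,0.6,-2.4,-0.2,0,-0.2,40],[-2.2,1.2,-3.6,-0.4,0.1,-0.4,40],[-2,2.2,-4.6,-0.7,0.2,-0.7,40],[-1.5,3.3,-5.4,-1,0.3,-1,40],[-0.8,4.4,-6,-1.3,0.4,-1.4,40],[-0.2,5.4,-6.5,-1.6,0.4,-1.7,40],[0.3,6.4,-6.8,-1.8,0.4,-1.9,40],[1,7.6,-7.4,-2.2,0.3,-2.4,40],[1.7,8.7,-8,-2.6,0.2,-2.9,40],[2.5,9.8,-8.5,-3,0.1,-3.4,40]],
  ],
)

```text
t: 9.37
ee_pos: [0.4323, 0.1448, 0.4557]
tool_rot: [[-0.767, 0.068, 0.639], [0.049, 0.998, -0.048], [-0.64, -0.005, -0.768]]
ft_force: [1.7, -0.0, -2.9]
gripper_width: 0.0555
```

```bash
python3 -c "
from h import *
st();log();row((.38,.2605,.46),Rt(1.2,40));row((.365,.2605,.2),Rt(1.2,39))"
```

```text
t 9.37 j [6.3, -27.2, -34.6, 120.5, 8.1, 48.5, 52.8] p [0.4323, 0.1448, 0.4557] z [0.639, -0.048, -0.768] y [0.068, 0.998, -0.005] F [1.71, -0.01, -2.91] w 0.055477438772779594
row [1.43, 3.73, -1.41] [-0.7, -0.04, -0.74] mm 127.03540435702527 deg 5.121945647799251
row [7.37, 3.74, 4.93] [-0.7, 0.16, -0.75] mm 288.57832993767596 deg 5.18140047115036
```

jog_arm(
  rows=[
    [[0.4,1,-0.4,-0.2,0,-0.2,40],[0.8,2,-0.8,-0.4,0,-0.4,40],[1.1,3,-1.1,-0.6,0,-0.6,40],[1.7,3.7,-1.1,-0.7,0,-0.7,40],[2.4,3.7,-0.3,-0.7,0,-0.7,40],[3.2,3.7,0.5,-0.7,0,-0.7,40],[4,3.7,1.4,-0.7,0,-0.7,40],[4.8,3.7,2.2,-0.7,0.1,-0.7,40],[5.6,3.7,3.1,-0.7,0.1,-0.7,40],[5.6,3.7,3.1,-0.7,0.1,-0.7,40]],
  ],
)

```text
t: 10.2
ee_pos: [0.3694, 0.2557, 0.2706]
tool_rot: [[-0.777, -0.015, 0.629], [-0.013, 1.0, 0.008], [-0.629, -0.002, -0.777]]
ft_force: [-0.9, -2.8, -3.6]
gripper_width: 0.0557
```

```bash
python3 - <<'E'
from h import *
st();log();im=get_image("wrist");save(im,"w5");im=get_image("top");save(im,"t5")
row((.365,.2605,.2),Rt(1.2,39))
E
```

```text
t 10.2 j [17.4, -23.3, -68.2, 134.4, 17.2, 30.8, 24.0] p [0.3694, 0.2557, 0.2706] z [0.629, 0.008, -0.777] y [-0.015, 1.0, -0.002] F [-0.85, -2.76, -3.56] w 0.05565811112322643
row [1.79, 0.12, 1.83] [-0.03, 0.05, -0.08] mm 76.86832643340936 deg 0.49599489745189895
```

View pics/w5.png

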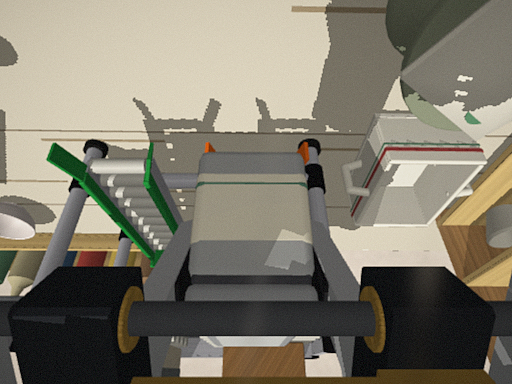

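View pics/t5.png

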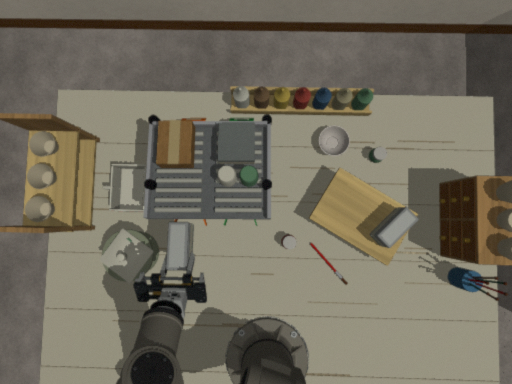

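```bash
python3 - <<'E'
from h import *
im=get_image("wrist")
img=cv2.cvtColor(im["image"],cv2.COLOR_RGB2BGR)
x0,y0,yaw=.508,.1815,.021
c,s=np.cos(yaw),np.sin(yaw);t=np.tan(np.radians(6.5))
def L(a,b,col):
    p=proj(im,[(x0+c*X-s*Y,y0+s*X+c*Y,Z) for X,Y,Z in (a,b)]); cv2.line(img,*[tuple(int(round(v)) for v in r) for r in p],col,1,cv2.LINE_AA)
for ly in (.082,-.082):
    for e in (.034,-.034):
        L((0,ly+e,.127),(.3,ly+e,.127-.3*t),(0,0,255)); L((0,ly+e,.109),(.3,ly+e,.109-.3*t),(255,0,0))
    L((-.045,ly-.05,.127+.045*t),(-.045,ly+.05,.127+.045*t),(255,0,255))
    L((0,ly-.034,.109),(0,ly+.034,.109),(0,255,255))
L((-.0225,-.165,.262),(-.0225,.165,.262),(255,255,0))
cv2.imwrite("pics/w5o.png",cv2.resize(img,None,fx=1.5,fy=1.5))
st()
E
```

```text
t 10.35 j [16.9, -23.5, -67.3, 133.8, 17.0, 31.2, 24.4] p [0.3725, 0.2576, 0.2777] z [0.634, 0.012, -0.774] y [-0.014, 1.0, 0.004] F [0.27, 0.39, -2.26] w 0.05623281058642739
```

View pics/w5o.png

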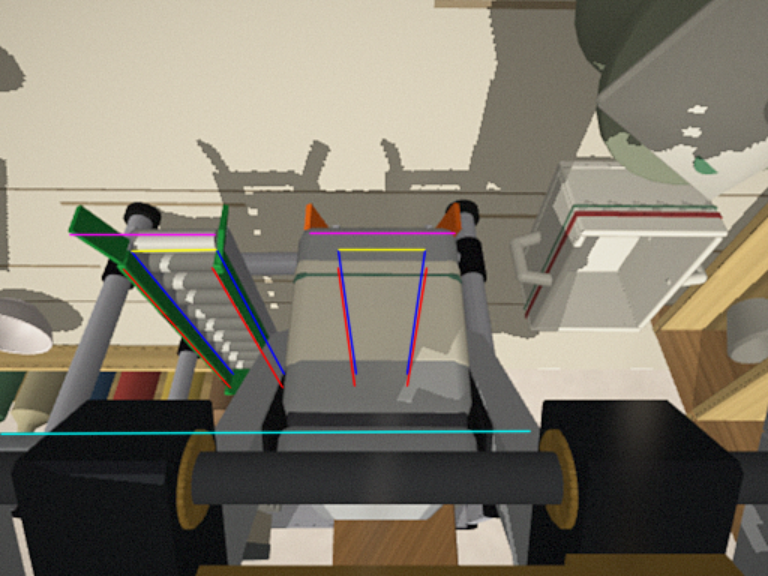

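```bash
python3 - <<'E'
from h import *
st()
row((.368,.2605,.175),Rt(1.2,39.5))
import sim
from sim import *
q=np.array(read_state()["joint_positions"],float)
path(q,[(np.array(p),Rt(y,th)) for p,y,th in [((.368,.2605,.175),1.2,39.5),((.42,.2615,.162),1.2,38),((.511,.2635,.152),1.2,38)]])
E
```

```text
t 10.35 j [16.9, -23.5, -67.3, 133.8, 17.0, 31.2, 24.4] p [0.3725, 0.2576, 0.2777] z [0.634, 0.012, -0.774] y [-0.014, 1.0, 0.004] F [0.27, 0.39, -2.26] w 0.05623281058642739
row [2.29, 0.08, 2.56] [-0.02, -0.03, -0.09] mm 102.88505529389656 deg 0.4860525423807441
err 0.1mm 0.1deg q [-15.   1. -59. 141.  64.  43. -33.] maxstep 13.4
err 0.0mm 0.0deg q [-11.   8. -54. 139.  73.  41. -32.] maxstep 0.9
err 0.0mm 0.0deg q [ -7.  16. -48. 133.  83.  39. -30.] maxstep 1.1
```

jog_arm(
  rows=[
    [[0.6,0,0.6,0,0.2,0,40],[1.2,0.1,1.3,0,0.4,-0.1,40],[1.8,0.1,1.9,0,0.4,-0.1,40],[2.3,0.1,2.5,0,0.4,-0.1,40],[2.3,0.1,2.5,0,0.4,-0.1,40],[2.3,0.1,2.5,0,0.4,-0.1,40],[2.3,0.1,2.5,0,0.4,-0.1,40],[2.3,0.1,2.5,0,0.4,-0.1,40]],
  ],
)

```text
t: 11.02
ee_pos: [0.3663, 0.2622, 0.1751]
tool_rot: [[-0.796, -0.022, 0.606], [-0.019, 1.0, 0.012], [-0.606, -0.002, -0.796]]
ft_force: [-0.9, -1.2, -3.1]
gripper_width: 0.0555
```

```bash
python3 - <<'E'
from h import *
st();log();im=get_image("wrist");save(im,"w6")
row((.42,.2615,.162),Rt(1.2,38));row((.511,.2635,.152),Rt(1.2,38))
E
```

```text
t 11.02 j [-0.3, 3.5, -69.2, 139.8, 63.3, 42.8, -27.8] p [0.3663, 0.2622, 0.1751] z [0.606, 0.012, -0.796] y [-0.022, 1.0, -0.002] F [-0.93, -1.23, -3.06] w 0.05552955471417459
row [-1.14, -0.05, 1.44] [-0.01, -0.13, 0.02] mm 55.2459444081315 deg 0.6483242610477966
row [-3.35, -0.05, 3.55] [-0.01, -0.13, 0.02] mm 146.46376514480937 deg 0.6483242610477966
```

View pics/w6.png

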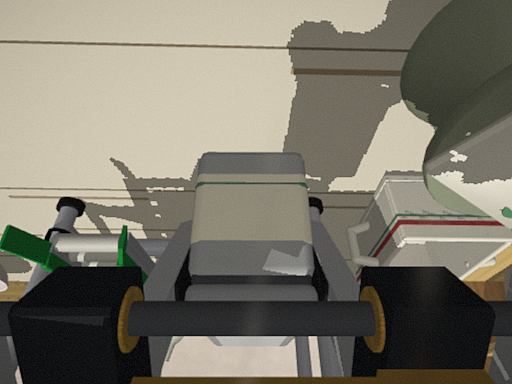

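jog_arm(
  rows=[
    [[-0.5,0,0.7,0,0,0,40],[-1.1,-0.05,1.4,0,-0.1,0,40],[-1.5,-0.05,1.8,0,-0.1,0,40],[-1.9,-0.05,2.2,0,-0.1,0,40],[-2.3,-0.05,2.5,0,-0.1,0,40],[-2.7,-0.05,2.9,0,-0.1,0,40],[-2.7,-0.05,2.9,0,-0.1,0,40]],
  ],
)

```text
t: 11.65
ee_pos: [0.4864, 0.2613, 0.1558]
tool_rot: [[-0.789, -0.018, 0.615], [-0.016, 1.0, 0.01], [-0.615, -0.002, -0.789]]
ft_force: [0.4, -1.1, -2.6]
gripper_width: 0.0558
```

```bash
python3 - <<'E'
from h import *
st();log()
row((.511,.2635,.152),Rt(1.2,38));row((.513,.2635,.149),Rt(1.2,38))
for c in ("top","scene"): im=get_image(c);save(im,c+"7")
E
```

```text
t 11.65 j [2.0, 17.0, -60.4, 133.2, 79.8, 44.9, -27.5] p [0.4864, 0.2613, 0.1558] z [0.615, 0.01, -0.789] y [-0.018, 1.0, -0.002] F [0.4, -1.06, -2.6] w 0.05583679626226749
row [-0.57, 0.06, 0.6] [-0.03, -0.01, -0.01] mm 25.02543270365324 deg 0.18506148767673136
row [-0.56, 0.06, 0.72] [-0.03, -0.01, -0.01] mm 27.575807684362772 deg 0.18506148767673136
```

View pics/top7.png

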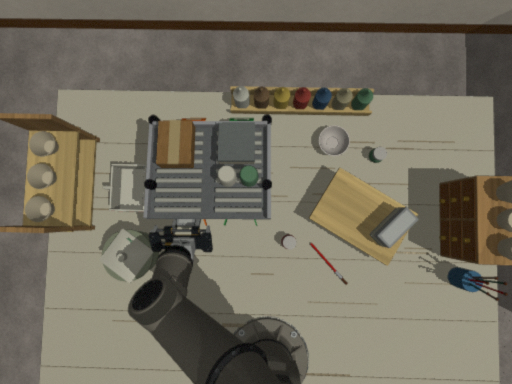

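jog_arm(
  rows=[
    [[-0.2,0,0.2,0,0,0,40],[-0.4,0.05,0.45,0,0,0,40],[-0.56,0.05,0.65,0,0,0,40],[-0.56,0.05,0.65,0,0,0,40],[-0.56,0.05,0.65,0,0,0,40]],
  ],
)

```text
t: 12.17
ee_pos: [0.5102, 0.2645, 0.1503]
tool_rot: [[-0.788, -0.021, 0.615], [-0.018, 1.0, 0.012], [-0.615, -0.002, -0.788]]
ft_force: [1.6, -2.2, 9.3]
gripper_width: 0.0556
```

```bash
python3 - <<'E'
from h import *
st();log()
im=get_image("wrist");save(im,"w8");st()
E
```

```text
t 12.17 j [2.1, 19.6, -58.9, 131.3, 82.2, 45.3, -26.7] p [0.5102, 0.2645, 0.1503] z [0.615, 0.012, -0.788] y [-0.021, 1.0, -0.002] F [1.61, -2.22, 9.26] w 0.055554546552183684
t 12.22 j [2.1, 19.6, -58.9, 131.3, 82.2, 45.3, -26.7] p [0.51, 0.2646, 0.1503] z [0.615, 0.012, -0.788] y [-0.022, 1.0, -0.002] F [2.09, -1.58, 9.25] w 0.0558444276658274
```

View pics/w8.png

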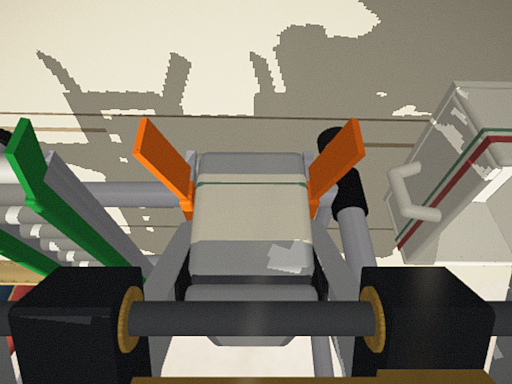

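jog_arm(
  rows=[
    [[-0.04,0,-0.05,0,0,0,56],[-0.04,0,-0.05,0,0,0,70],[-0.04,0,-0.05,0,0,0,94],[-0.04,0,-0.05,0,0,0,94],[-0.04,0,-0.05,0,0,0,94],[-0.04,0,-0.05,0,0,0,94]],
  ],
)

```text
t: 12.72
ee_pos: [0.508, 0.2643, 0.1509]
tool_rot: [[-0.79, -0.023, 0.613], [-0.019, 1.0, 0.012], [-0.613, -0.002, -0.79]]
ft_force: [-0.6, -0.7, 0.5]
gripper_width: 0.0858
```

```bash
python3 - <<'E'
from h import *
st()
im=get_image("wrist");save(im,"w9")
E
```

```text
t 12.72 j [2.2, 19.3, -59.0, 131.4, 81.7, 45.1, -26.3] p [0.508, 0.2643, 0.1509] z [0.613, 0.012, -0.79] y [-0.023, 1.0, -0.002] F [-0.57, -0.66, 0.53] w 0.08576510069884384
```

View pics/w9.png

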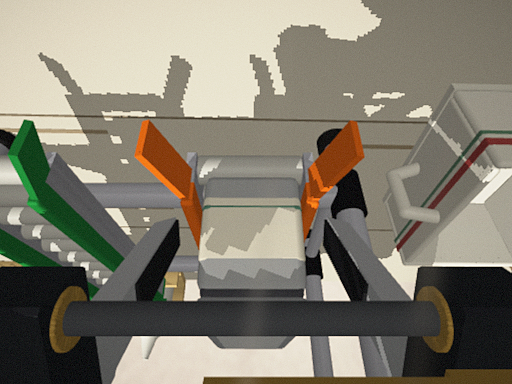

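```bash
python3 -c "
from h import *
row((.40,.262,.165),Rt(1.2,38)); row((.37,.262,.2),Rt(1.2,38)); row((.37,.255,.42),Rt(1.2,38))"
```

```text
row [2.56, 0.0, -2.58] [-0.01, -0.04, 0.03] mm 108.93606807420421 deg 0.26099284357202907
row [2.63, 0.02, -4.11] [-0.01, -0.04, 0.03] mm 146.48544406564872 deg 0.26099284357202907
row [-1.86, -0.22, -9.91] [-0.01, -0.04, 0.03] mm 302.5527870464165 deg 0.26099284357202907
```

jog_arm(
  rows=[
    [[0.8,0,-0.8,0,0.1,0,94],[1.7,0,-1.7,0,0.2,0,94],[2.5,0,-2.6,0,0.5,0,94],[2.7,0,-3.6,0,0.9,0,94],[2,0,-4.8,0,1.2,0,94],[1.1,0,-5.9,0,1.5,0,94],[0.2,0,-7.1,0,1.8,0,94],[-0.7,-0.1,-8.4,0,2,0,94],[-1.7,-0.2,-9.7,0,2,0,94],[-1.7,-0.2,-9.7,0,2,0,94]],
  ],
)

```text
t: 13.6
ee_pos: [0.3727, 0.2539, 0.3475]
tool_rot: [[-0.885, -0.024, 0.465], [-0.021, 1.0, 0.011], [-0.465, 0.0, -0.885]]
ft_force: [2.1, -0.0, -0.6]
gripper_width: 0.0938
```

```bash
python3 - <<'E'
from h import *
st();log()
for c in ("wrist","scene"): im=get_image(c);save(im,c+"10")
img=cv2.imread("pics/scene10.png")[145:305,225:385];cv2.imwrite("pics/s10c.png",cv2.resize(img,None,fx=3.7,fy=3.7,interpolation=cv2.INTER_CUBIC))
E
```

```text
t 13.6 j [0.5, -17.6, -46.9, 122.2, 8.7, 50.6, 39.7] p [0.3727, 0.2539, 0.3475] z [0.465, 0.011, -0.885] y [-0.024, 1.0, 0.0] F [2.13, -0.04, -0.65] w 0.09384951368552048
```

View pics/wrist10.png

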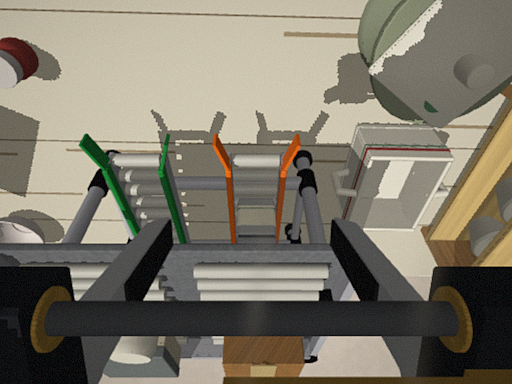

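View pics/s10c.png

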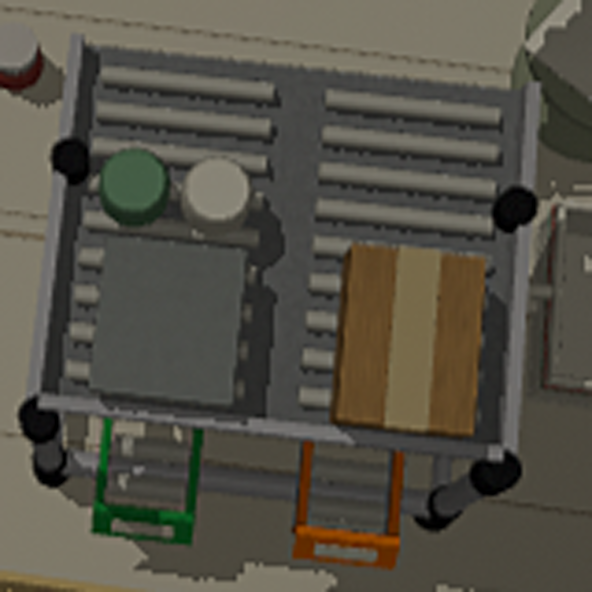

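```bash
python3 fit.py | head -1; cat > gl.py <<'E'
from ik import *
# green lane positions
for th in (20,25,30,35,38,42):
    r=[]
    for xg in (-.14,-.11,-.08,-.05,-.02,0.005):
        for dz in (.045,.075):
            e=ik(np.array([.510+xg,.0995,.109-.11*xg+dz]),Rt(1.2,th),n=12); r.append("%.0f/%.0f"%(e[0]*1000,e[1]))
    print(th,r)
E
python3 gl.py
```

```text
0.029226396521196137 [-0.0133, 0.3173, -0.0316, 0.5751, 0.0181, 0.517, 0.3842, 1.5181, -0.0029, 1.2093, 4.1228, -1.158, 1.458, -0.9184]
20 ['0/0', '0/0', '0/0', '0/0', '0/0', '0/0', '0/0', '0/0', '0/0', '0/0', '0/0', '0/0']
25 ['4/4', '1/1', '1/1', '0/0', '0/0', '0/0', '0/0', '0/0', '0/0', '0/0', '0/0', '0/0']
30 ['7/8', '5/5', '5/5', '2/3', '2/2', '0/0', '0/0', '0/0', '0/0', '0/0', '0/0', '0/0']
35 ['11/12', '9/9', '9/9', '6/7', '6/7', '4/4', '3/4', '1/2', '1/1', '0/0', '0/0', '0/0']
38 ['13/14', '11/11', '11/12', '9/9', '8/9', '6/7', '6/6', '4/4', '3/3', '1/1', '1/1', '0/0']
42 ['16/17', '14/15', '14/15', '12/12', '11/12', '9/10', '9/10', '7/7', '6/7', '4/5', '4/4', '2/2']
```

```bash
python3 -c "
from h import *
st();row((.46,.02,.44),Rt(-20,20));row((.447,-.30,.32),Rt(-44,42))"
```

```text
t 13.7 j [0.4, -17.8, -46.9, 121.9, 9.0, 50.6, 39.4] p [0.3745, 0.2564, 0.3522] z [0.473, 0.013, -0.881] y [-0.023, 1.0, 0.002] F [-0.08, 1.38, -0.71] w 0.09432370904489222
row [-3.74, -7.94, -1.33] [1.77, 1.62, 3.89] mm 266.23933799569113 deg 22.844335143056156
row [-1.26, -18.6, 1.85] [5.25, -2.62, 7.42] mm 561.9827037749701 deg 47.29129219913766
```

```bash
cat > fit.py <<'E'
from h import *
import sys
from scipy.optimize import least_squares
D=[([-74.856,24.45,4.229,92.05,-1.954,63.644,-3.845],[.2714,.618,.2225],[[-.916,.402,0],[.402,.916,0],[0,0,-1]])]
D2=D+[eval(l) for l in open('log.txt')]
sg=np.array([-1,1,-1,1,-1,1,-1]); AX='zyzyzyz'
T0=np.array([[0,0,.15],[0,0,.2],[0,0,.3],[0,0,.27],[0,0,.25],[0,0,.3],[0,0,.1],[0,0,.3]],float)
def fk2(q,P):
    tw=P[:24].reshape(8,3)  # small rotations between
    tr=P[24:48].reshape(8,3); R=np.eye(3);p=np.zeros(3)
    q=np.radians(np.array(q))*sg
    for i in range(8):
        p=p+R@tr[i]; R=R@Ro.from_rotvec(tw[i]).as_matrix()
        if i<7: R=R@Ro.from_euler(AX[i],q[i]).as_matrix()
    return p,R
P0=np.r_[np.zeros(24),T0.ravel()]; P0[23]=1.5
def f(P):
    r=[]
    for q,p,R in D2:
        a,B=fk2(q,P); r+=list((a-np.array(p))*10)+list((B-np.array(R)).ravel()*2)
    return np.r_[r,(P[:24]-P0[:24])[:23]*.03,(P[24:]-P0[24:])*.03]
o=least_squares(f,P0)
np.save('PP.npy',o.x)
if __name__=="__main__":
    print(o.cost);print(np.degrees(o.x[:24]).reshape(8,3).round(1).tolist());print(o.x[24:].reshape(8,3).round(3).tolist())
    for q,p,R in D2:
        a,B=fk2(q,o.x);print((a-p).round(4),np.abs(B-np.array(R)).max().round(4))
E
python3 fit.py
```

```text
5.794616524520359e-06
[[0.0, 0.0, -0.0], [-0.0, -0.0, -0.0], [-0.0, -0.0, -0.0], [-0.0, -0.0, -0.0], [-0.0, -0.0, 0.0], [-0.0, 0.0, 0.0], [0.0, 0.0, 0.0], [-0.0, -0.0, 90.0]]
[[-0.0, -0.0, 0.117], [0.0, -0.014, 0.167], [-0.0, -0.014, 0.292], [-0.0, -0.018, 0.262], [-0.0, -0.018, 0.222], [0.0, -0.0, 0.272], [-0.0, -0.0, 0.074], [-0.001, 0.0, 0.274]]
[ 0.  0. -0.] 0.0003
[ 0. -0. -0.] 0.0002
[-0.  0.  0.] 0.0002
[ 0. -0.  0.] 0.0001
[ 0. -0. -0.] 0.0002
[ 0.  0. -0.] 0.0001
[-0.  0.  0.] 0.0001
[ 0. -0.  0.] 0.0001
[ 0. -0. -0.] 0.0001
[-0.  0. -0.] 0.0001
[-0. -0.  0.] 0.0001
[ 0. -0.  0.] 0.0001
[-0.0001  0.      0.0001] 0.0001
```

Exact now: lateral link offsets were missing. Re-evaluate reach.

```bash
sed -i 's/^from kin import \*/import fit\nfrom fit import *\nfk2=fit.fk2/; /^def fk2/d; /^sg=/d' ik.py; sed -n 1,12p ik.py; python3 gl.py; python3 - <<'E'
from sim import *
d=np.array([np.cos(np.radians(-44.6)),np.sin(np.radians(-44.6)),0]);c=np.array([.472,-.386,.132])
q=np.array(read_state()["joint_positions"],float)
for off in (.025,.035):
  for th in (38,42,45):
    g=c-off*d; print(off,th)
    path(q,[(np.array([.46,.02,.44]),Rt(-20,20)),(g+[0,0,.15],Rt(-44.6,th)),(g,Rt(-44.6,th)),(g+[0,0,.15],Rt(-44.6,th))])
E
```

```text
import fit
from fit import *
fk2=fit.fk2
PP=np.load("PP.npy")
lo=np.array([-163.25,-28.42,-70.27,12.13,-58.53,9.26,-156.51]);hi=np.array([163.25,122.38,78.77,141.07,238.53,117.41,156.51])
rng=np.random.default_rng(0)
def ik(p,R,q0=None,n=25):
    best=None
    for i in range(n):
        s=q0 if (q0 is not None and i==0) else lo+(hi-lo)*rng.uniform(.05,.95,7)
        def f(q):
            a,B=fk2(q,PP); return np.r_[(a-p)*10,(B-R).ravel()]
20 ['0/0', '0/0', '0/0', '0/0', '0/0', '0/0', '0/0', '0/0', '0/0', '0/0', '0/0', '0/0']
25 ['3/3', '0/0', '0/0', '0/0', '0/0', '0/0', '0/0', '0/0', '0/0', '0/0', '0/0', '0/0']
30 ['7/7', '4/4', '4/4', '1/1', '1/1', '0/0', '0/0', '0/0', '0/0', '0/0', '0/0', '0/0']
35 ['11/11', '8/8', '8/8', '5/5', '5/5', '3/3', '2/2', '0/0', '0/0', '0/0', '0/0', '0/0']
38 ['14/13', '11/10', '11/10', '8/8', '8/7', '5/5', '4/4', '2/2', '1/1', '0/0', '0/0', '0/0']
42 ['17/16', '14/14', '14/14', '11/11', '11/11', '8/8', '8/8', '5/5', '4/4', '2/2', '2/1', '0/0']
0.025 38
err 0.0mm 0.0deg q [  9. -14. -23. 110.   6.  67.  55.] maxstep 2.8
err 0.0mm 0.0deg q [ 30.  -4.  -4.
[... 876 characters left out ...]
6
err 0.0mm 0.0deg q [ 36.  11. -11. 138. 110.  15. -35.] maxstep 9.7
err 0.0mm 0.0deg q [ 33.  -5.  -7. 129.  31.  22.  46.] maxstep 9.5
0.035 42
err 0.0mm 0.0deg q [  9. -14. -23. 110.   6.  67.  55.] maxstep 2.8
err 0.0mm 0.0deg q [ 34.  -5.  -9. 132.  44.  18.  32.] maxstep 9.2
err 0.0mm 0.0deg q [ 42.  12. -19. 140. 125.  21. -50.] maxstep 8.9
err 0.0mm 0.0deg q [ 35.  -5. -10. 132.  44.  18.  32.] maxstep 8.8
0.035 45
err 0.0mm 0.0deg q [  9. -14. -23. 110.   6.  67.  55.] maxstep 2.8
err 0.0mm 0.0deg q [ 38.  -6. -13. 134.  58.  15.  18.] maxstep 15.0
err 0.0mm 0.0deg q [ 59.  15. -38. 141. 127.  29. -50.] maxstep 9.3
err 0.0mm 0.0deg q [ 55.  -5. -29. 133.  55.  14.  21.] maxstep 9.3
```

jog_arm(
  rows=[
    [[-0.5,-0.6,-0.9,0.2,0.2,0.4,94],[-1.1,-1.6,-1.2,0.4,0.4,0.8,94],[-1.7,-2.8,-1.3,0.6,0.6,1.3,94],[-2.2,-4,-1.3,0.9,0.8,1.9,94],[-2.7,-5.2,-1.3,1.2,1,2.5,94],[-3.2,-6.5,-1.3,1.5,1.3,3.2,94],[-3.7,-7.9,-1.3,1.8,1.6,3.9,94],[-3.7,-9.2,-1.3,2.3,1,4.4,94],[-3.5,-10.5,-1.2,2.8,0.4,4.9,94],[-3.2,-11.8,-1,3.3,-0.2,5.4,94],[-3.2,-11.8,-1,3.3,-0.2,5.4,94]],
  ],
)

```text
t: 14.62
ee_pos: [0.4496, -0.1032, 0.4148]
tool_rot: [[-0.757, 0.512, 0.406], [0.433, 0.858, -0.276], [-0.49, -0.033, -0.871]]
ft_force: [0.3, 0.2, 0.9]
gripper_width: 0.094
```

```bash
python3 - <<'E'
from sim import *
st();log()
im=get_image("scene");save(im,"scene11")
img=cv2.imread("pics/scene11.png")[145:305,225:385];cv2.imwrite("pics/s11c.png",cv2.resize(img,None,fx=3.7,fy=3.7,interpolation=cv2.INTER_CUBIC))
d=np.array([np.cos(np.radians(-44.6)),np.sin(np.radians(-44.6)),0]);c=np.array([.472,-.386,.132]);g=c-.033*d
row(g+[0,0,.12],Rt(-44.6,42))
E
```

```text
t 14.62 j [15.1, -18.5, -18.3, 118.8, 14.3, 55.9, 50.5] p [0.4496, -0.1032, 0.4148] z [0.406, -0.276, -0.871] y [0.512, 0.858, -0.033] F [0.32, 0.24, 0.9] w 0.09401502068182975
row [-1.04, -7.39, 7.12] [1.34, -2.49, 2.49] mm 309.46348666075124 deg 18.838397719505483
```

View pics/s11c.png

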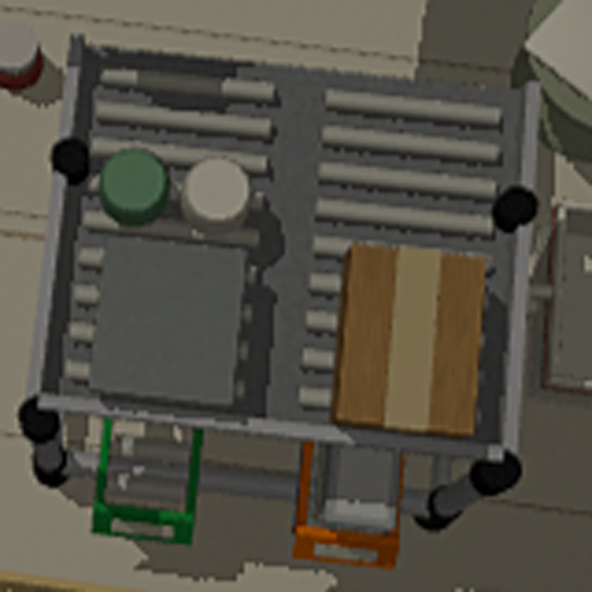

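jog_arm(
  rows=[
    [[-0.4,-1.2,0.6,0.2,-0.3,0.3,94],[-0.8,-2.4,1.3,0.4,-0.6,0.6,94],[-1,-3.6,2.1,0.6,-1,1,94],[-1.2,-4.8,3,0.8,-1.4,1.4,94],[-1.2,-5.9,4,1,-1.8,1.8,94],[-1.2,-6.8,5,1.2,-2.1,2.1,94],[-1.1,-7.4,6.1,1.3,-2.4,2.4,94],[-1,-7.4,7.1,1.3,-2.5,2.5,94],[-1,-7.4,7.1,1.3,-2.5,2.5,94],[-1,-7.4,7.1,1.3,-2.5,2.5,94]],
  ],
)

```text
t: 15.5
ee_pos: [0.4501, -0.3594, 0.25]
tool_rot: [[-0.532, 0.697, 0.48], [0.522, 0.717, -0.462], [-0.667, 0.005, -0.745]]
ft_force: [-0.5, 1.1, -0.5]
gripper_width: 0.0939
```

```bash
python3 - <<'E'
from h import *
st();log()
im=get_image("wrist");save(im,"w12")
img=cv2.imread("pics/w12.png")
def box(x,y,yaw,col):
    a=np.radians(yaw);c,s=np.cos(a),np.sin(a)
    for z in (.09,.174):
        P=[(x+c*u-s*v,y+s*u+c*v,z) for u,v in ((.065,.028),(.065,-.028),(-.065,-.028),(-.065,.028))]
        cv2.polylines(img,[proj(im,P).astype(np.int32)],True,col,1)
box(.472,-.386,-44.6,(0,0,255))
cv2.imwrite("pics/w12o.png",img)
d=np.array([np.cos(np.radians(-44.6)),np.sin(np.radians(-44.6)),0]);c=np.array([.472,-.386,.132]);g=c-.033*d
row(g+[0,0,.06],Rt(-44.6,42));row(g,Rt(-44.6,42))
E
```

```text
t 15.5 j [36.8, -2.4, -12.0, 134.1, 57.0, 14.7, 18.6] p [0.4501, -0.3594, 0.25] z [0.48, -0.462, -0.745] y [0.697, 0.717, 0.005] F [-0.48, 1.07, -0.51] w 0.09385503440233911
row [1.31, -0.13, 1.51] [0.09, -0.02, 0.03] mm 59.99640503037534 deg 0.4706188934090025
row [2.64, -0.14, 3.0] [0.09, -0.02, 0.03] mm 119.93555322314114 deg 0.4706188934090025
```

View pics/w12o.png

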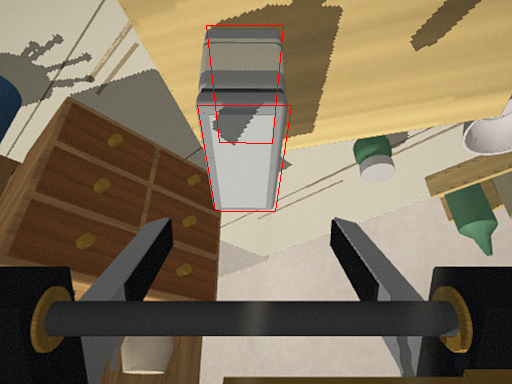

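jog_arm(
  rows=[
    [[0.4,-0.1,0.5,0.1,0,0,94],[0.8,-0.15,1,0.1,0,0,94],[1.2,-0.15,1.4,0.1,0,0,94],[1.3,-0.15,1.5,0.1,0,0,94],[1.7,-0.15,1.9,0.1,0,0,94],[2,-0.15,2.3,0.1,0,0,94],[2.3,-0.15,2.6,0.1,0,0,94],[2.6,-0.15,3,0.1,0,0,94],[2.6,-0.15,3,0.1,0,0,94],[2.6,-0.15,3,0.1,0,0,94],[2.6,-0.15,3,0.1,0,0,94]],
  ],
)

```text
t: 16.47
ee_pos: [0.4499, -0.3646, 0.1358]
tool_rot: [[-0.529, 0.702, 0.477], [0.519, 0.712, -0.472], [-0.671, -0.002, -0.741]]
ft_force: [0.6, 0.7, -0.2]
gripper_width: 0.0943
```

```bash
python3 - <<'E'
from h import *
st();log()
im=get_image("wrist");save(im,"w13")
d=np.array([np.cos(np.radians(-44.6)),np.sin(np.radians(-44.6)),0]);c=np.array([.472,-.386,.132]);g=c-.033*d
row(g,Rt(-44.6,42))
E
```

```text
t 16.47 j [41.8, 11.9, -18.6, 139.6, 124.0, 20.5, -49.0] p [0.4499, -0.3646, 0.1358] z [0.477, -0.472, -0.741] y [0.702, 0.712, -0.002] F [0.59, 0.74, -0.21] w 0.09429192553647502
row [0.14, 0.01, 0.05] [-0.01, 0.04, 0.02] mm 4.551304098669686 deg 0.22626798535047116
```

View pics/w13.png

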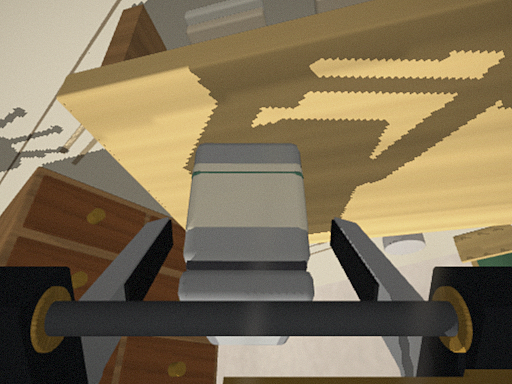

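jog_arm(
  rows=[
    [[0.1,0,0.1,0,0,0,94],[0.1,-0.05,0.1,0,0,0,40],[0.1,-0.05,0.1,0,0,0,40],[0.1,-0.05,0.1,0,0,0,40],[0.1,-0.05,0.1,0,0,0,40],[0.1,-0.05,0.1,0,0,0,40],[0.1,-0.05,0.1,0,0,0,40],[0.1,-0.05,0.1,0,0,0,40],[0.1,-0.05,0.1,0,0,0,40],[0.1,-0.05,0.1,0,0,0,40]],
  ],
  newtons=60,
)

```text
t: 17.35
ee_pos: [0.448, -0.3652, 0.1301]
tool_rot: [[-0.529, 0.702, 0.477], [0.52, 0.712, -0.471], [-0.67, -0.001, -0.742]]
ft_force: [-1.6, 0.4, 2.2]
gripper_width: 0.0558
```

jog_arm(
  rows=[
    [[-0.1,0,-0.1,0,0,0,40],[-0.3,0,-0.3,0,0,0,40],[-0.6,0,-0.7,0,0,0,40],[-0.9,0,-1,0,0,0,40],[-1.1,0,-1.2,0,0,0,40],[-1.1,0,-1.2,0,0,0,40],[-1.1,0,-1.2,0,0,0,40]],
  ],
)

```text
t: 17.93
ee_pos: [0.4483, -0.3649, 0.1788]
tool_rot: [[-0.53, 0.701, 0.477], [0.52, 0.713, -0.47], [-0.67, -0.001, -0.742]]
ft_force: [-0.3, 0.5, -7.4]
gripper_width: 0.0554
```

```bash
python3 - <<'E'
from h import *
im=get_image("wrist");save(im,"w14")
for i in range(3): st(); get_image("scene")
log()
E
```

```text
t 17.98 j [37.4, 5.8, -13.1, 138.1, 105.9, 15.0, -30.8] p [0.4481, -0.3648, 0.1782] z [0.476, -0.47, -0.743] y [0.701, 0.713, -0.001] F [-0.55, 1.24, -6.79] w 0.056112710362770324
t 18.03 j [37.4, 5.8, -13.1, 138.1, 105.9, 15.0, -30.7] p [0.4479, -0.3648, 0.1779] z [0.476, -0.47, -0.743] y [0.701, 0.713, -0.001] F [-0.14, 0.34, -7.26] w 0.05578189132396958
t 18.08 j [37.4, 5.8, -13.1, 138.1, 105.9, 15.0, -30.7] p [0.4479, -0.3649, 0.1778] z [0.476, -0.47, -0.743] y [0.702, 0.713, -0.002] F [0.82, -0.01, -7.61] w 0.05558944945142273
```

View pics/w14.png

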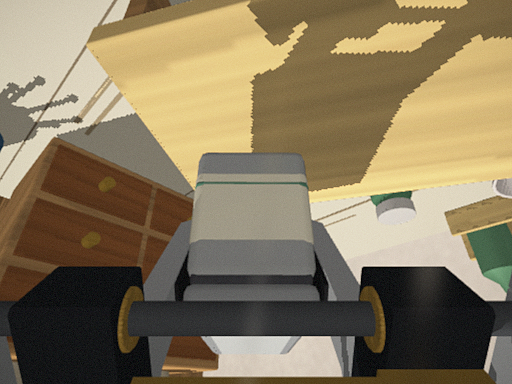

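```bash
cat > p2.py <<'E'
from sim import *
q=np.array(read_state()["joint_positions"],float)
W=[((.46,-.25,.36),-30,36),((.455,-.1,.44),-18,32),((.40,.08,.44),1.2,26),((.365,.0965,.36),1.2,24),((.365,.0965,.20),1.2,24),((.395,.097,.192),1.2,27),((.43,.098,.176),1.2,30),((.46,.0985,.166),1.2,33),((.49,.099,.157),1.2,35),((.513,.0995,.150),1.2,35.5)]
path(q,[(np.array(p),Rt(y,th)) for p,y,th in W])
row(*[(np.array(W[0][0])),Rt(*W[0][1:])]);row(np.array(W[1][0]),Rt(*W[1][1:]))
E
python3 p2.py
```

```text
err 0.0mm 0.0deg q [ 17. -15.  -1. 126.  14.  35.  67.] maxstep 15.8
err 0.0mm 0.0deg q [  9. -22.  -9. 119.   8.  52.  69.] maxstep 1.6
err 0.0mm 0.0deg q [ -1. -25. -18. 118.   0.  61.  72.] maxstep 0.9
err 0.0mm 0.0deg q [ -1. -26. -22. 127.  -1.  55.  68.] maxstep 0.8
err 0.2mm 0.1deg q [ 33. -21. -54. 141. -17.  30.  82.] maxstep 31.5
err 0.0mm 0.0deg q [ 45. -20. -63. 141. -22.  23.  88.] maxstep 5.3
err 0.0mm 0.0deg q [ 47. -11. -70. 141.   7.  15.  60.] maxstep 5.5
err 0.0mm 0.0deg q [ 43.  -1. -70. 141.  55.  16.  13.] maxstep 4.4
err 0.0mm 0.0deg q [ 38.   7. -69. 140.  77.  22.  -7.] maxstep 2.6
err 0.0mm 0.0deg q [ 36.  12. -67. 138.  84.  26. -12.] maxstep 0.6
row [-2.28, 3.01, -6.13] [-1.85, 1.19, -2.25] mm 215.80644166122366 deg 15.732904697034439
row [-1.37, 6.45, -10.54] [-3.22, 1.96, -4.24] mm 372.88400361408503 deg 28.33727281498693
```

```bash
cat > p2.py <<'E'
from sim import *
q=np.array(read_state()["joint_positions"],float)
W=[((.46,-.25,.36),-30,36),((.455,-.1,.44),-18,30),((.40,.08,.44),1.2,20),((.367,.0965,.36),1.2,20),((.367,.0965,.225),1.2,20),((.40,.097,.21),1.2,23),((.43,.098,.188),1.2,28),((.46,.0985,.17),1.2,32),((.49,.099,.157),1.2,34.5),((.513,.0995,.150),1.2,35.5)]
path(q,[(np.array(p),Rt(y,th)) for p,y,th in W])
E
python3 p2.py
```

```text
err 0.0mm 0.0deg q [ 17. -15.  -1. 126.  14.  35.  67.] maxstep 15.8
err 0.0mm 0.0deg q [  9. -21.  -9. 118.   7.  54.  70.] maxstep 1.8
err 0.0mm 0.0deg q [ -1. -21. -18. 115.  -1.  66.  73.] maxstep 1.2
err 0.0mm 0.0deg q [ -1. -23. -22. 125.  -1.  58.  69.] maxstep 0.9
err 0.0mm 0.0deg q [ -0. -16. -27. 138.   3.  39.  62.] maxstep 1.8
err 0.0mm 0.0deg q [  2. -12. -30. 138.   8.  32.  57.] maxstep 0.6
err 0.0mm 0.0deg q [  7.  -8. -36. 140.  22.  23.  43.] maxstep 1.7
err 0.0mm 0.0deg q [ 12.  -2. -41. 141.  48.  18.  18.] maxstep 2.8
err 0.0mm 0.0deg q [ 11.   3. -41. 141.  72.  18.  -4.] maxstep 2.0
err 0.0mm 0.0deg q [ 11.   6. -40. 139.  82.  19. -12.] maxstep 0.9
```

jog_arm(
  rows=[
    [[-0.7,0.1,-0.8,-0.1,0.1,-0.1,40],[-1.3,0.5,-1.8,-0.3,0.2,-0.4,40],[-1.7,1,-2.8,-0.6,0.4,-0.7,40],[-2,1.6,-3.9,-1,0.7,-1.2,40],[-2.2,2.3,-5,-1.4,0.9,-1.7,40],[-2.3,3,-6.1,-1.8,1.2,-2.2,40],[-2.1,3.8,-7.2,-2.2,1.5,-2.7,40],[-1.9,4.7,-8.3,-2.5,1.8,-3.2,40],[-1.6,5.6,-9.4,-2.9,2.1,-3.7,40],[-1.4,6.4,-10.5,-3.2,2.3,-4.2,40],[-1.4,6.4,-10.5,-3.2,2.3,-4.2,40]],
  ],
)

```text
t: 19.05
ee_pos: [0.4352, -0.3068, 0.2759]
tool_rot: [[-0.739, 0.49, 0.463], [0.392, 0.871, -0.298], [-0.549, -0.039, -0.835]]
ft_force: [-0.8, -1.2, -7.4]
gripper_width: 0.0558
```

```bash
python3 - <<'E'
from h import *
st();log()
row((.455,-.1,.44),Rt(-18,30));row((.40,.08,.45),Rt(1.2,20));row((.367,.0965,.36),Rt(1.2,20))
E
```

```text
t 19.05 j [28.1, -8.2, -2.1, 130.8, 8.4, 24.4, 80.5] p [0.4352, -0.3068, 0.2759] z [0.463, -0.298, -0.835] y [0.49, 0.871, -0.039] F [-0.83, -1.25, -7.44] w 0.055754625440188776
row [-0.79, 6.11, -6.32] [-1.57, 0.61, -1.71] mm 264.7668095903331 deg 11.995464560035249
row [2.73, 10.43, -9.23] [-3.14, 2.48, -5.28] mm 425.65419285974303 deg 33.12381612140573
row [5.41, 10.48, -7.39] [-3.14, 2.48, -5.28] mm 417.59476218982695 deg 33.12381612140573
```

jog_arm(
  rows=[
    [[-0.7,0.5,-1,-0.1,0,-0.2,40],[-1.3,1.2,-2.1,-0.3,0.1,-0.4,40],[-1.7,2,-3.2,-0.5,0.2,-0.6,40],[-1.7,3,-4.2,-0.8,0.3,-0.9,40],[-1.4,4,-5.1,-1.1,0.4,-1.2,40],[-1.1,5.1,-5.8,-1.4,0.5,-1.5,40],[-0.6,6.1,-6.4,-1.6,0.7,-1.8,40],[0.1,7,-7,-1.9,1,-2.5,40],[0.9,7.9,-7.6,-2.2,1.4,-3.2,40],[1.6,8.8,-8.2,-2.5,1.8,-4,40],[2.2,9.7,-8.8,-2.9,2.2,-4.8,40],[2.7,10.4,-9.2,-3.1,2.5,-5.3,40]],
  ],
)

```text
t: 20.05
ee_pos: [0.4005, 0.0802, 0.4501]
tool_rot: [[-0.94, -0.023, 0.341], [-0.024, 1.0, 0.001], [-0.341, -0.007, -0.94]]
ft_force: [0.7, -0.4, -7.8]
gripper_width: 0.0561
```

```bash
python3 - <<'E'
from h import *
st();log()
row((.40,.08,.45),Rt(1.2,20));row((.367,.0965,.36),Rt(1.2,20));row((.367,.0965,.225),Rt(1.2,20))
E
```

```text
t 20.05 j [9.9, -21.7, -24.5, 113.1, -4.3, 67.4, 77.9] p [0.4005, 0.0802, 0.4501] z [0.341, 0.001, -0.94] y [-0.023, 1.0, -0.007] F [0.68, -0.38, -7.85] w 0.056092474869803656
row [0.02, -0.01, -0.0] [-0.06, -0.01, 0.05] mm 0.5876620259485751 deg 0.4226007984490954
row [2.06, 0.59, 2.44] [-0.06, -0.01, 0.05] mm 97.54608777032003 deg 0.4226007984490954
row [3.59, 0.62, 6.68] [-0.06, -0.01, 0.05] mm 228.20623203268875 deg 0.4226007984490954
```

jog_arm(
  rows=[
    [[1,0.3,0,0,0,0,40],[1.4,0.5,0.6,0,0,0,40],[1.8,0.6,1.5,0,0,0,40],[2,0.6,2.4,0,0,0,40],[2.4,0.6,3.4,0,0,0,40],[2.8,0.6,4.4,0,0,0,40],[3.2,0.6,5.5,0,0,0,40],[3.5,0.6,6.4,0,0,0,40],[3.6,0.6,6.7,0,0,0,40],[3.6,0.6,6.7,0,0,0,40]],
  ],
)

```text
t: 20.88
ee_pos: [0.3673, 0.0932, 0.221]
tool_rot: [[-0.941, -0.019, 0.338], [-0.02, 1.0, -0.001], [-0.338, -0.008, -0.941]]
ft_force: [-1.1, -0.3, -7.2]
gripper_width: 0.0559
```

```bash
cat > look.py <<'E'
from h import *
import sys
def look(name,tinoff=None):
    im=get_image("wrist"); img=cv2.cvtColor(im["image"],cv2.COLOR_RGB2BGR)
    x0,y0,yaw=.508,.1815,.021
    c,s=np.cos(yaw),np.sin(yaw);t=np.tan(np.radians(6.5))
    def L(a,b,col):
        p=proj(im,[(x0+c*X-s*Y,y0+s*X+c*Y,Z) for X,Y,Z in (a,b)]); cv2.line(img,*[tuple(int(round(v)) for v in r) for r in p],col,1,cv2.LINE_AA)
    ly=-.082
    for e in (.034,-.034):
        L((0,ly+e,.127),(.3,ly+e,.127-.3*t),(0,0,255))
    L((-.045,ly-.05,.127+.045*t),(-.045,ly+.05,.127+.045*t),(255,0,255))
    L((0,ly-.034,.109),(0,ly+.034,.109),(0,255,255))
    L((-.0225,-.165,.262),(-.0225,.165,.262),(255,255,0))
    cv2.imwrite("pics/"+name+".png",cv2.resize(img,None,fx=1.5,fy=1.5))
look(sys.argv[1]);st();log()
for p,th in [((.40,.097,.21),23),((.43,.098,.188),28),((.46,.0985,.17),32),((.49,.099,.157),34.5),((.513,.0995,.150),35.5)]: row(p,Rt(1.2,th))
E
python3 look.py w20
```

```text
t 20.93 j [10.9, -16.2, -35.9, 137.2, -1.6, 37.9, 66.8] p [0.3683, 0.0937, 0.2229] z [0.34, -0.0, -0.94] y [-0.019, 1.0, -0.007] F [0.54, -0.42, -6.1] w 0.055737063547619994
row [-0.85, 0.09, 0.76] [-0.09, -0.62, 0.01] mm 34.36240036964172 deg 3.1405284615970293
row [-1.54, 0.11, 1.79] [-0.08, -1.62, 0.01] mm 70.99623390970676 deg 8.122642786443386
row [-2.28, 0.11, 2.7] [-0.08, -2.42, 0.01] mm 105.9533202478225 deg 12.118939098940011
row [-3.07, 0.11, 3.45] [-0.08, -2.92, 0.01] mm 138.47901228138616 deg 14.617650598086065
row [-3.71, 0.12, 3.93] [-0.08, -3.12, 0.02] mm 162.1111661927722 deg 15.61725015525288
```

View pics/w20.png

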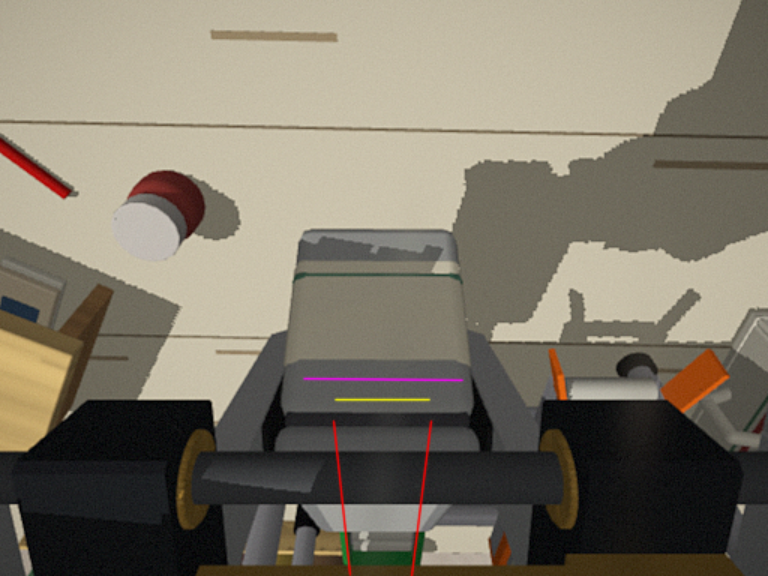

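jog_arm(
  rows=[
    [[-0.4,0.1,0.4,-0.1,-0.3,0,40],[-0.85,0.1,0.8,-0.1,-0.6,0,40],[-1.2,0.1,1.3,-0.1,-1.1,0,40],[-1.55,0.1,1.8,-0.1,-1.6,0,40],[-1.9,0.1,2.2,-0.1,-2,0,40],[-2.1,0.1,2.45,-0.1,-2.2,0,40],[-2.1,0.1,2.45,-0.1,-2.2,0,40],[-2.1,0.1,2.45,-0.1,-2.2,0,40]],
  ],
)

```text
t: 21.6
ee_pos: [0.4541, 0.0979, 0.1773]
tool_rot: [[-0.856, -0.021, 0.516], [-0.017, 1.0, 0.012], [-0.516, 0.001, -0.857]]
ft_force: [0.1, 0.1, -7.0]
gripper_width: 0.0559
```

```bash
python3 look.py w21
```

```text
t 21.65 j [28.6, -4.2, -55.5, 139.9, 35.2, 17.3, 31.9] p [0.454, 0.0981, 0.1775] z [0.516, 0.012, -0.856] y [-0.021, 1.0, 0.001] F [-0.05, -0.27, -6.95] w 0.0557973688499828
row [0.98, 0.0, -1.86] [0.01, 1.62, -0.01] mm 63.049857004553715 deg 8.094979243219143
row [0.5, 0.01, -0.71] [0.01, 0.62, -0.01] mm 26.210903140195832 deg 3.095618505167654
row [-0.04, 0.01, 0.32] [0.01, -0.18, -0.01] mm 9.59922648008922 deg 0.9089444761522967
row [-0.67, 0.0, 1.2] [0.01, -0.68, -0.01] mm 41.42309199917783 deg 3.4063552738065566
row [-1.21, 0.0, 1.8] [0.01, -0.88, -0.01] mm 65.09512325323033 deg 4.406141867737617
```

View pics/w21.png

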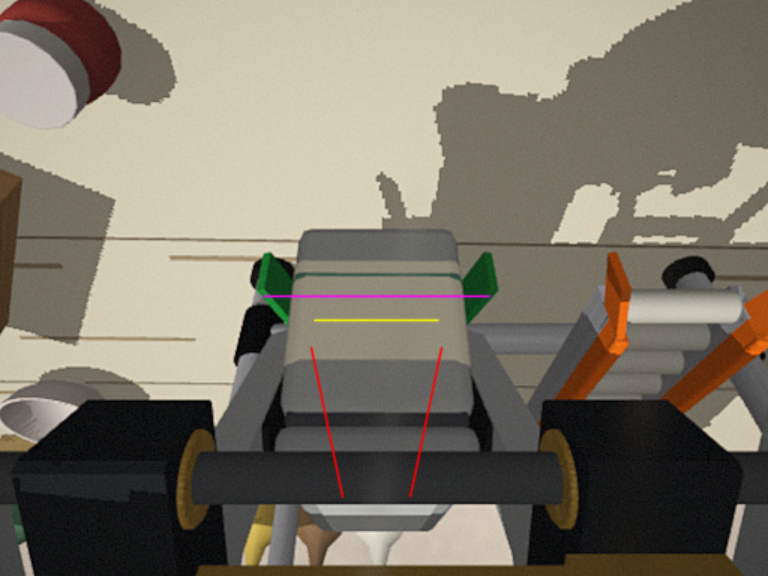

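jog_arm(
  rows=[
    [[-0.2,0,0.6,0,-0.3,0,40],[-0.45,0,0.9,0,-0.5,0,40],[-0.67,0,1.2,0,-0.7,0,40],[-0.85,0,1.4,0,-0.75,0,40],[-1.05,0,1.6,0,-0.85,0,40],[-1.18,0,1.75,0,-0.9,0,40],[-1.18,0,1.75,0,-0.9,0,40],[-1.18,0,1.75,0,-0.9,0,40]],
  ],
)

```text
t: 22.32
ee_pos: [0.5111, 0.1001, 0.1505]
tool_rot: [[-0.813, -0.022, 0.582], [-0.018, 1.0, 0.014], [-0.582, 0.001, -0.813]]
ft_force: [-0.8, 0.7, -7.2]
gripper_width: 0.0561
```

```bash
python3 look.py w22
```

```text
t 22.37 j [27.6, 8.7, -57.8, 138.9, 83.1, 22.5, -12.2] p [0.511, 0.1001, 0.1506] z [0.582, 0.014, -0.813] y [-0.023, 1.0, 0.001] F [-0.63, -0.06, -7.5] w 0.055850372957373794
row [1.86, -0.02, -3.76] [0.02, 2.52, 0.01] mm 125.9073319969348 deg 12.613729661262498
row [1.47, -0.01, -2.59] [0.02, 1.52, 0.01] mm 89.21745669350992 deg 7.614050663475444
row [1.01, -0.01, -1.52] [0.02, 0.72, 0.01] mm 54.56409906434657 deg 3.6149452931456727
row [0.45, -0.02, -0.58] [0.02, 0.22, 0.01] mm 21.956275487309576 deg 1.1187551672580789
row [-0.04, -0.02, 0.06] [0.02, 0.02, 0.01] mm 2.1831750771469447 deg 0.15851022668734435
```

View pics/w22.png

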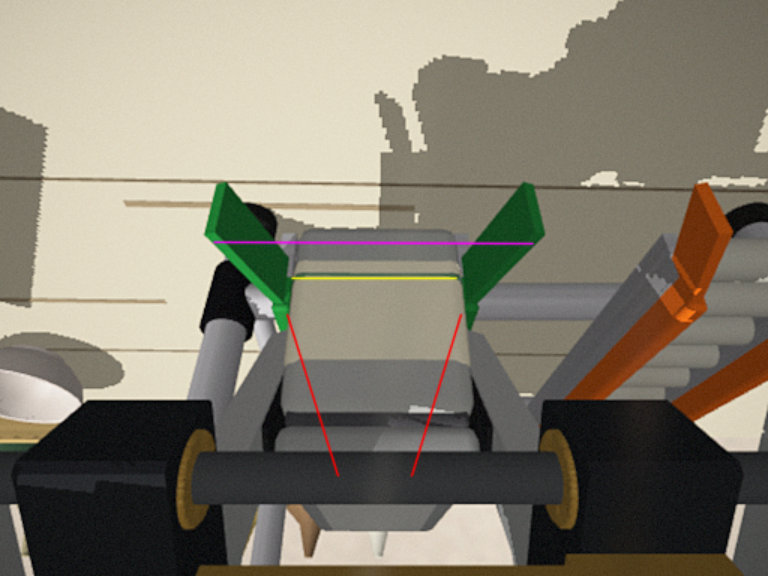

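jog_arm(
  rows=[
    [[0.03,-0.02,0.06,0,0,0,40],[0.06,-0.02,0.1,0,0,0,40],[0.06,-0.02,0.1,0,0,0,40]],
  ],
)

```text
t: 22.62
ee_pos: [0.513, 0.0994, 0.1483]
tool_rot: [[-0.811, -0.022, 0.585], [-0.018, 1.0, 0.014], [-0.585, 0.001, -0.811]]
ft_force: [2.9, -1.2, 6.6]
gripper_width: 0.056
```

```bash
python3 -c "
from h import *
st()"
```

```text
t 22.62 j [27.6, 9.4, -57.8, 139.0, 85.1, 23.0, -14.0] p [0.513, 0.0994, 0.1483] z [0.585, 0.014, -0.811] y [-0.022, 1.0, 0.001] F [2.86, -1.21, 6.64] w 0.056021843408293796
```

Contact. Release.

jog_arm(
  rows=[
    [[-0.02,0,-0.03,0,0,0,56],[-0.02,0,-0.03,0,0,0,70],[-0.02,0,-0.03,0,0,0,94],[-0.02,0,-0.03,0,0,0,94],[-0.02,0,-0.03,0,0,0,94],[-0.02,0,-0.03,0,0,0,94]],
  ],
)

```text
t: 23.12
ee_pos: [0.5115, 0.0996, 0.1478]
tool_rot: [[-0.813, -0.023, 0.582], [-0.017, 1.0, 0.015], [-0.582, 0.002, -0.813]]
ft_force: [0.7, -0.2, 0.1]
gripper_width: 0.0858
```

```bash
python3 look.py w23;  python3 -c "
from h import *
row((.40,.097,.18),Rt(1.2,25)); row((.37,.097,.25),Rt(1.2,20)); row((.37,.097,.34),Rt(1.2,20))"
```

```text
t 23.17 j [27.7, 9.3, -57.8, 139.0, 84.6, 22.7, -13.5] p [0.5114, 0.0996, 0.1478] z [0.582, 0.015, -0.813] y [-0.023, 1.0, 0.002] F [-0.33, 0.07, -0.56] w 0.08979455029853238
row [1.81, 0.0, -3.85] [0.03, 2.52, 0.01] mm 127.65336383352586 deg 12.617874465952308
row [1.43, 0.01, -2.67] [0.03, 1.52, 0.01] mm 90.83659106484477 deg 7.6185385981973806
row [0.96, 0.01, -1.6] [0.03, 0.72, 0.01] mm 56.035330096160834 deg 3.620387619237977
row [0.4, -0.0, -0.67] [0.03, 0.22, 0.01] mm 23.336422956715964 deg 1.1282147793117772
row [-0.09, -0.0, -0.03] [0.03, 0.02, 0.0] mm 2.7466236899293466 deg 0.1978159618355776
row [2.39, 0.0, -3.04] [0.03, 2.12, 0.01] mm 116.01995711800451 deg 10.618065250523845
row [1.85, 0.03, -5.52] [0.03, 3.12, 0.01] mm 174.52858350265979 deg 15.617679592385723
row [0.1, 0.04, -7.96] [0.03, 3.12, 0.01] mm 238.6723255941033 deg 15.617679592385723
```

View pics/w23.png

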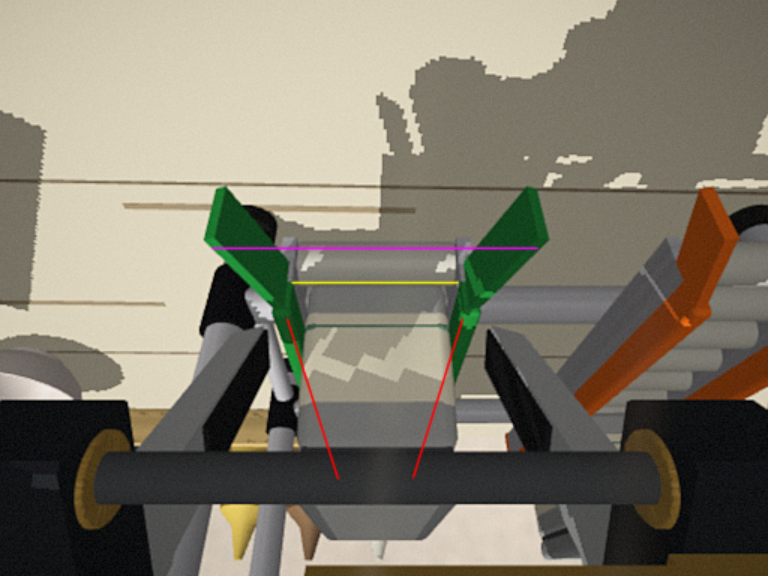

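Rolling. Back out along the same way, slightly rising.

jog_arm(
  rows=[
    [[0.5,0,-0.6,0,0.2,0,94],[1,0,-1.3,0,0.7,0,94],[1.6,0,-2.1,0,1.4,0,94],[2.2,0,-2.9,0,2.1,0,94],[2.3,0,-3.9,0,2.7,0,94],[2,0,-5.1,0,3.1,0,94],[1.4,0,-6.2,0,3.1,0,94],[0.7,0,-7.1,0,3.1,0,94],[0.1,0,-8,0,3.1,0,94],[0.1,0,-8,0,3.1,0,94],[0.1,0,-8,0,3.1,0,94],[0.1,0,-8,0,3.1,0,94]],
  ],
)

```text
t: 24.17
ee_pos: [0.371, 0.0946, 0.335]
tool_rot: [[-0.939, -0.023, 0.344], [-0.021, 1.0, 0.011], [-0.344, 0.004, -0.939]]
ft_force: [0.8, 0.2, 0.8]
gripper_width: 0.0939
```

```bash
cat > chk.py <<'E'
from h import *
import sys
n=sys.argv[1]; st()
for c,(x,y,w,h) in (("scene",(225,145,160,160)),("wrist",(0,0,512,384))):
    im=get_image(c);save(im,n+c); np.savez("cam_%s"%(n+c),**{k:np.array(v) for k,v in im.items()})
    i=cv2.imread(f"pics/{n}{c}.png")[y:y+h,x:x+w]; f=3.7 if w<200 else 1.5
    cv2.imwrite(f"pics/{n}{c}c.png",cv2.resize(i,None,fx=f,fy=f,interpolation=cv2.INTER_CUBIC))
    print(c,[(p.round(3).tolist(),round(float(q),2)) for p,q in lm("tin_a_c",c,im)])
E
python3 chk.py f1
```

```text
t 24.17 j [22.4, -24.9, -36.7, 126.7, -12.8, 54.3, 82.8] p [0.371, 0.0946, 0.335] z [0.344, 0.011, -0.939] y [-0.023, 1.0, 0.004] F [0.75, 0.18, 0.77] w 0.09390889065961533
scene []
wrist []
```

View pics/f1scenec.png

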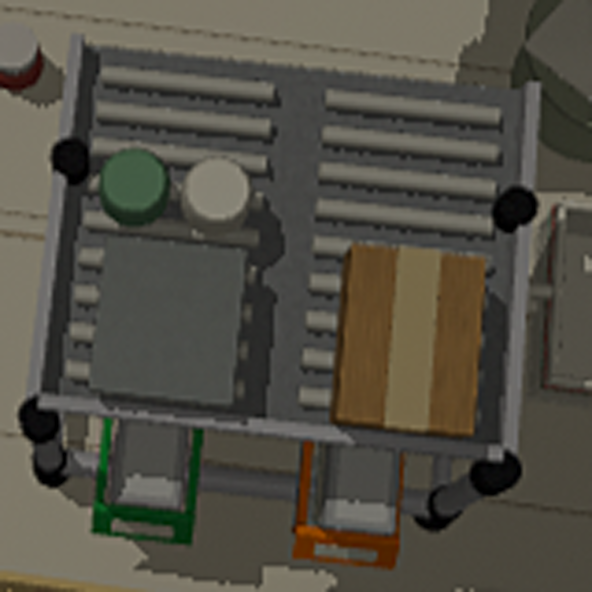

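View pics/f1wristc.png

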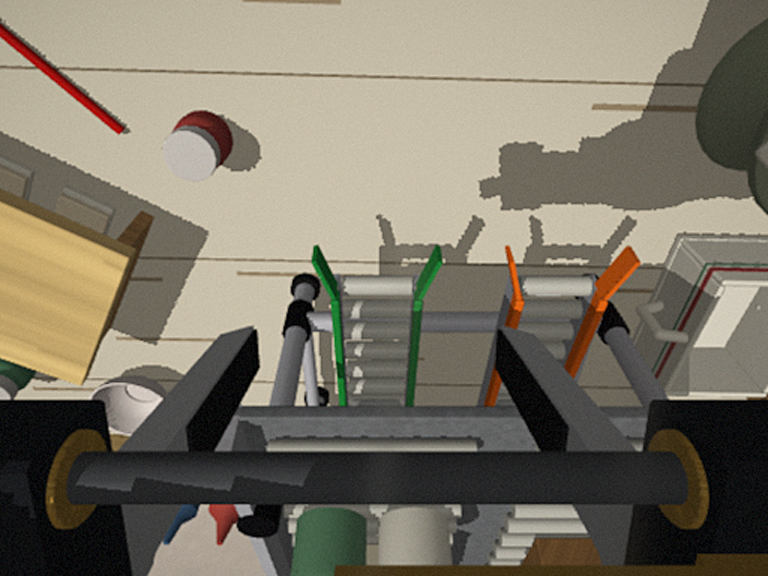

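```bash
python3 - <<'E'
from h import *
for i in range(8): im=get_image("scene")
save(im,"f2"); print(read_state()["t"])
a=cv2.imread("pics/f2.png");b=cv2.imread("pics/f1scene.png");print("motion diff",cv2.absdiff(a,b)[255:300,240:345].mean())
img=cv2.resize(a[240:310,235:355],None,fx=6,fy=6,interpolation=cv2.INTER_CUBIC)
t=np.radians(6.5)
for ly,col in ((-.082,(255,255,0)),(.082,(255,255,0))):
    c,s=np.cos(.021),np.sin(.021)
    for sz in (.042,):
        P=[]
        for u,v in ((.065,.028),(.065,-.028),(-.065,-.028),(-.065,.028)):
            X=.238+u*np.cos(t)+sz*np.sin(t); Z=.109+.015-u*np.sin(t)+sz*np.cos(t); Y=ly+v
            P.append((.508+c*X-s*Y,.1815+s*X+c*Y,Z))
        p=(proj(im,P)-[235,240]+.5)*6-.5; cv2.polylines(img,[p.astype(np.int32)],True,col,1)
cv2.imwrite("pics/f2c.png",img)
s0=cv2.imread("pics/scene0.png"); d=cv2.absdiff(a,s0).max(2); cv2.imwrite("pics/f2d.png",np.hstack([a,cv2.cvtColor(d*2,cv2.COLOR_GRAY2BGR)])[:, :1024][::1,::1] if False else a)
im=get_image("top")
for n,p0 in (("wheel",(.356,.468)),("tureen",(.582,.483)),("water_bowl",(.767,-.22)),("jar_green",(.725,-.376)),("jar_red",(.408,-.067)),("brush",(.333,-.215)),("dish_lid",(0,0))):
    r=lm(n,"top",im); print(n,p0,[(p.round(3).tolist(),round(float(q),2)) for p,q in r][:2])
E
```

```text
24.7667
motion diff 0.6917813051146384
wheel (0.356, 0.468) [([0.356, 0.466, -0.002], 0.98)]
tureen (0.582, 0.483) [([0.584, 0.484, -0.002], 0.98)]
water_bowl (0.767, -0.22) [([0.767, -0.215, 0.002], 0.84)]
jar_green (0.725, -0.376) []
jar_red (0.408, -0.067) [([0.406, -0.066, -0.002], 0.64)]
brush (0.333, -0.215) [([0.333, -0.215, -0.001], 0.49)]
dish_lid (0, 0) [([0.36, 0.466, 0.102], 0.74)]
```

View pics/f2c.png

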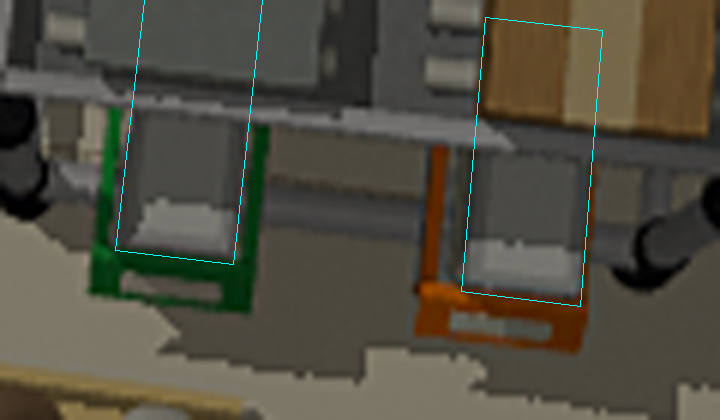

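View pics/f2.png

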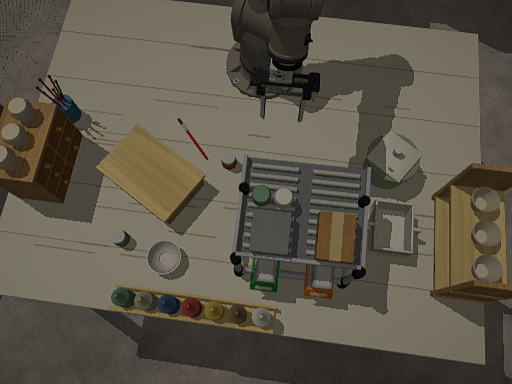

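```bash
python3 -c "
from h import *
print(sign_off()); st()"
```

```text
the job is handed in; nothing more can be done
None
the job is handed in; nothing more can be done
```

Both tins are loaded and the job is handed in, at about 25 s of the 64 s allowed.

- **Weighing:** the tin nearer the rack pulled about 2.5 N in the grip, so it is the empty one and went on the orange lane. The other pulled about 7.3 N, so it is the full one and went on the green lane.
- **Loading:** I gripped each tin by its near part with the gripper leaning back about 42 to 44°. I brought it in nose-down under the upper tier, set it on the rollers and let go. Both rolled away on their own.
- **Last checks:**
  - The scene camera shows both tins upright, lengthwise and against their stops, matching the projected home pose. Pictures 0.6 s apart showed no movement.
  - The gripper is clear of the rack, and the highest wrist force was about 9 N.
  - The wheel, tureen, water bowl, red jar and brush were found within about 5 mm of where they started. The dish lid was found on the wheel, but I had no starting position to compare it with.
- **Checks that failed:** at the end the network found neither the tins, which are mostly hidden by the tier, nor the green jar. I judged the tins by the overlay and the green jar by eye, and it looks unmoved. The orange-lane tin sits slightly off the middle, which the rail clearance limits to about 6 mm.

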